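# Tap a flanged bearing cup square into a mill hub

### The job

Set the flanged bearing cup, flange up, over the spindle into the mouth of the round hub and let go of it. Then drive it home with the closed fingertips, tapping the flange alternately on opposite sides round its rim so that it goes in square and never cocks, creeping gently and never pushing harder than 30 N, until the flange lies flat on the hub's face all round, and prove it home with one last push of about 22 N on the flange. Do not shove the other things on the table about.

Things in the scene. Friction and masses are not known exactly. Their poses are not given: they have to be found in the camera images.
- bearing_cup: Plain steel bearing cup, an open ring 136 mm across, 27 mm high, about 0.2 kg, loose on the table, flange up. Origin: centre of its underside; z up its axis. Tapered body, 109 mm across at the bottom, 117 mm at the top, 20 mm high; on it a flange 7 mm thick, 136 mm across with a 95 mm hole, so 20.5 mm wide: pinch it across there from above, at any side.
- cup_top (a point): Centre of the flange's top face, 27 mm above the cup's origin. Pushed at one spot of the flange, that side goes down and the opposite side stays or rises a little: 4 to 17 N, more the deeper it is; both sides at once take about twice that. It stays where it is left. When the flange meets the face the force jumps: creep the last 3 mm at 5 mm/s or slower, and touch it slowly.
- hub: Round aluminium mill hub, 172 mm across, 40 mm high, on a dark foot plate 190 mm square, 8 mm thick, fixed to the table. Origin: centre of its underside, z up. In its face is a bore 121 mm across, floor at z = 14 mm, with a 22 mm thick spindle up its middle to z = 52 mm. Home: flange on the face, the cup's origin 20 mm above the hub's; then it is hard to the push.
- hub_mouth (a point): Centre of the bore at the level of the hub's face, 40 mm above the hub's origin. Eight round black sprung rubber studs stand in the bore wall, centred 6.5 mm below the face. A cup set down freely stops on them with its flange's underside about 6 to 9 mm above the face. Cocked means tilted more than 0.08 rad (4.5 degrees) in the bore.
- thermometer: Probe thermometer lying on the table, about 182 x 24 x 15 mm, a bystander. Origin: centre of its underside.
- brass_weight: Small brass weight with a knob, 26 mm across and 28 mm high, a bystander. Origin: centre of its underside.

How it is judged (in metres and radians):
On the way, in this order (a step that is already met when the one before it is completed fails the run):
1. the cup stands fairly square in the mouth of the bore, not yet driven in, and is let go (z of bearing_cup in the frame of hub between 0.023 and 0.033 m and horizontal distance between bearing_cup and hub below 0.006 m and angle between the z axis of bearing_cup and the z axis of hub, either way round below 0.08 rad and contact force between the fingers and bearing_cup below 0.3 N), for 0.2 s.
2. the seated cup is proved home with a push of more than 18 N by the fingers (z of bearing_cup in the frame of hub below 0.0213 m and angle between the z axis of bearing_cup and the z axis of hub, either way round below 0.02 rad and contact force between the fingers and bearing_cup above 18 N), for 0.02 s.
At the end, for the whole second after the job is handed in: The cup sits home in the hub: within 1.2 mm of fully down, within 4 mm of the hub's axis, square to the face within 0.015 rad, at rest (z of bearing_cup in the frame of hub below 0.0212 m and angle between the z axis of bearing_cup and the z axis of hub, either way round below 0.015 rad and horizontal distance between bearing_cup and hub below 0.004 m and linear speed of bearing_cup below 0.01 m/s); the robot touches nothing.
It fails at once if the cup is cocked by more than 0.08 rad in the bore (z of bearing_cup in the frame of hub below 0.0262 m and horizontal distance between bearing_cup and hub below 0.03 m and angle between the z axis of bearing_cup and the z axis of hub, either way round above 0.08 rad).
It fails at once if the cup is pushed with more than 30 N while it is driven in (z of bearing_cup in the frame of hub below 0.0245 m and horizontal distance between bearing_cup and hub below 0.03 m and contact force between the fingers and bearing_cup above 30 N).
It fails at once if a bystander is shoved more than 30 mm (distance of any of thermometer, brass_weight from where it was at the start of the episode above 0.03 m).
It also fails if it takes over 72 s, if anything falls off the work surface, if the arm or the gripper's body presses on something with over 40 N, if the wrist force passes 120 N, or if a joint passes its speed limit or range.

### The arm

A 7-joint arm with a two-finger parallel gripper is mounted at the origin on a cart in front of the work surface, level with it; the furniture and walls round the work are solid. World frame = base frame: x ahead of the robot, y to its left, z up, the work surface at z = 0. Lengths are in m, angles in degrees, forces in N, time in s.
With the tool pointing down it reaches from about 0.4 to 0.9 m from the base axis. Payload 5.5 kg.
Tool frame: the origin (TCP) lies between the finger pads; the fingertips stand 25 mm ahead of it and the grasp point (between the pads) lies 6 mm ahead of it; z points along the fingers, y is the direction in which the jaws open and shut (so a half turn about z gives the same grasp; the last joint's range is limited). The gripper opens to 85 mm and grips with 20 to 120 N. Pads are 22 mm wide; open, the fingers measure 114 mm over their backs; the gripper's body (76 mm by 85 mm) begins 54 mm behind the grasp point. The pads swing forward as they close: fully open they stand 13 mm farther back than shut.
Start: joints at [80.455, 28.699, -24.465, 88.831, 12.651, 65.22, -12.049], TCP at [0.271, -0.591, 0.256] pointing down, gripper open.
Joint ranges: [-164.97, 164.97], [-17.58, 116.51], [-87.97, 89.64], [11.32, 138.91], [-80.73, 260.73], [10.89, 115.49], [-147.41, 147.41]. Speed limits (degrees/s): [147.25, 147.25, 180, 180, 180, 180, 180].

### API

Orientations are given as [roll, pitch, yaw] about the fixed x, y, z axes, in that order (R = Rz(yaw) Ry(pitch) Rx(roll)).
In Python, from cell import telemetry, optics, order gives the robot as it stands.
- The arm moves only by the tool apply_moves, never from a script. Its argument "series" is a list that holds one entry, the list of rows, each a list of 7 numbers: the opening in per cent of the stroke, from 0 (shut) to 100 (fully open), then the shift along the tool's x, y, z in cm, then the turn, a rotation vector about the tool's x, y, z in rad. In form: [[[hand, dx, dy, dz, rx, ry, rz], ...]]. A call has 1 to 10 rows; each row is the pose to reach, as a shift and turn from the pose commanded when the call began, along the tool's axes at that moment; what a row does not reach only later rows make up. A row lasts 1/8 s, in which the tool goes at most 62.5 mm and 10.7 degrees, less where a joint would pass 70% of its speed; a pose out of reach is approached as far as the arm can. A call with a gripper value outside its range is refused whole. The fingers move at their own pace and stop on an object; "grip_force" is the grip in N (left out, the last holds). Time passes only in rows, so rows that repeat a pose let the fingers close. It gives the time, the measured TCP pose, the force and the opening at its end, in the units of the state.
- telemetry.get_obs(): the state, without advancing time (a new reading comes with each control period).
- optics.grab_frame(name): name is "scene" or "side" or "wrist"; returns a dict with "color" (384x512x3 uint8, blue, green, red), "fx", "fy", "cx", "cy" (pixels), "distortion" ([k1, k2, p1, p2, k3] as OpenCV has them; the pictures are not rectified), "R" (3x3) and "t" (3): a world point X has camera coordinates R X + t. Camera axes: x right, y down, z forward; pixel columns grow to the right and rows downward; lengths in m; the calibration is good to about 2 mm. A picture is of the moment at which its call begins. There is no depth.
- order.sign_off(): hands the job in, once; it reports no verdict.
The state is a dict: "t": time; "joints": joint angles; "joint_vel": joint speeds; "effort": joint torques, N m; "tcp_pos": TCP position; "tcp_rot": TCP orientation; "force": force on the tool from outside, world axes, zero at the start; "torque": the same for the moment, N m; "opening": opening from 0.0 (shut) to 1.0 (fully open).
Only numpy, scipy, OpenCV 4.12 (cv2) and the standard library are available. Lean on these libraries where they do the work, as an engineer would, in place of code of your own. Each camera call takes 0.05 s, during which the arm holds its last target.

## Working session

There is one attempt and no reset: what is moved stays moved. The work goes in short steps, Python scripts to look and compute and a tool call to move; the robot and the scene stay as the last step left them, time stands still between calls to the robot, and variables do not carry over. Pictures are saved under pics/ and viewed, and the job is handed in when it is done.

Besides the shell and the picture viewer there is one more tool, called after "Request:" by a JSON object that holds its "name" and its "arguments", one argument or row to a line. apply_moves: Moves the arm, as the interface text tells. Its arguments: {"type":"object","properties":{"series":{"type":"array","items":{"type":"array","items":{"type":"array","items":{"type":"number"}}}},"grip_force":{"type":"number"}},"required":["series"]}

```bash
ls; mkdir -p pics
python3 - <<'E'
from cell import telemetry, optics, order
import cv2
print(telemetry.get_obs())
for n in ["scene","side","wrist"]:
    f=optics.grab_frame(n); cv2.imwrite(f"pics/{n}0.png",f["color"])
    print(n,{k:f[k] for k in f if k!="color"})
E
```

```text
pics
{'t': 0.0, 'joints': array([ 80.45459195,  28.75602858, -24.45421886,  88.89035667,
        12.6497539 ,  65.2189839 , -12.04948935]), 'joint_vel': array([ 0.0041675 , -0.06623048, -0.00332297, -0.03376084, -0.10974879,
       -0.07854788, -0.07175659]), 'effort': array([-2.54200091e-05, -5.69523096e+01, -5.81658974e+00, -2.80936718e+01,
        1.06652253e-02,  1.18633336e-02,  3.35411528e-05]), 'tcp_pos': array([ 0.27055633, -0.59031752,  0.25524444]), 'tcp_rot': array([-1.79888074e+02, -6.11340398e-03,  2.46286636e+01]), 'force': array([0.5466121 , 0.82753734, 0.16747069]), 'torque': array([-0.0589556 , -0.00125942, -0.01660854]), 'opening': 0.999304372348902}
scene {'fx': 458.2883227372166, 'fy': 458.2883227372166, 'cx': 247.64363482583775, 'cy': 190.30795504739052, 'distortion': array([-0.04776332,  0.        ,  0.        ,  0.        ,  0.        ]), 'R': array([[ 0.61632748, -0.78747087, -0.00548401],
       [-0.34372507, -0.26274371, -0.90156465],
       [ 0.70851501,  0.55754406, -0.43260965]]), 't': array([-0.37645648,  0.22535284,  0.60850672])}
side {'fx': 406.6839400464032, 'fy': 406.6839400464032, 'cx': 262.7079921029195, 'cy': 191.84154566512, 'distortion': array([-0.02850226,  0.        ,  0.        ,  0.        ,  0.        ]), 'R': array([[-0.83551236, -0.54929413, -0.01396606],
       [-0.25625726,  0.4120161 , -0.87439976],
       [ 0.4860569 , -0.72699291, -0.48500516]]), 't': array([0.44535946, 0.19383239, 0.77022246])}
wrist {'fx': 313.99297808892965, 'fy': 313.99297808892965, 'cx': 248.41426405139632, 'cy': 191.3957151520068, 'distortion': array([-0.03719519,  0.        ,  0.        ,  0.        ,  0.        ]), 'R': array([[ 0.41583202, -0.90944048, -0.00132   ],
       [-0.87617378, -0.40100932,  0.26741547],
       [-0.24372778, -0.11004336, -0.96358042]]), 't': array([-0.64894694, -0.03466169,  0.37766749])}
```

View pics/scene0.png

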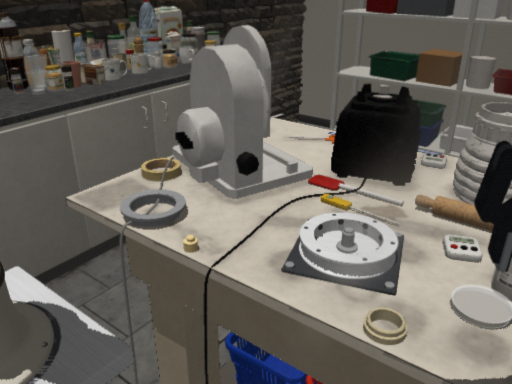

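View pics/side0.png

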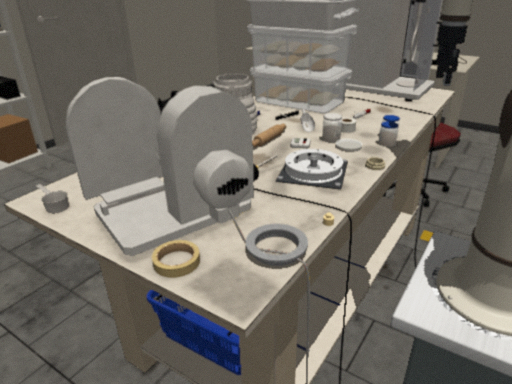

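View pics/wrist0.png

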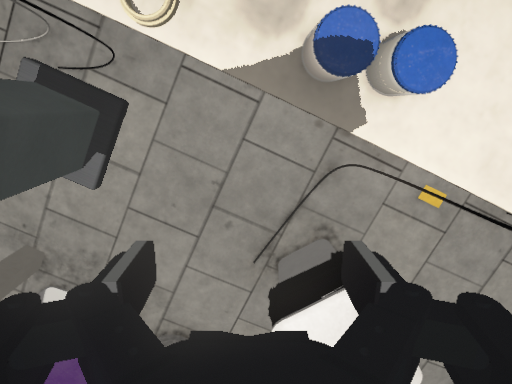

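The cup is the grey ring at (153,208) in scene and (277,245) in side. The hub is at (348,245) and (313,167). The brass weight is at (190,242) and (328,218). I'll measure these more precisely.

Run:
```python
import cv2
a=cv2.imread("pics/scene0.png");b=cv2.imread("pics/side0.png")
cv2.imwrite("pics/c1.png",cv2.resize(a[170:270,90:250],None,fx=5,fy=5,interpolation=cv2.INTER_CUBIC))
cv2.imwrite("pics/c2.png",cv2.resize(a[170:290,270:430],None,fx=5,fy=5,interpolation=cv2.INTER_CUBIC))
cv2.imwrite("pics/c3.png",cv2.resize(b[130:280,190:390],None,fx=4,fy=4,interpolation=cv2.INTER_CUBIC))
```

```text
(no output)
```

View pics/c1.png

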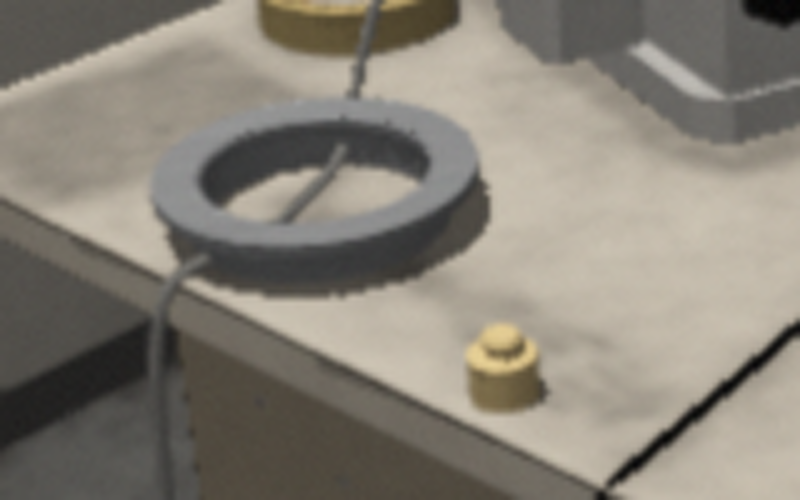

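View pics/c2.png

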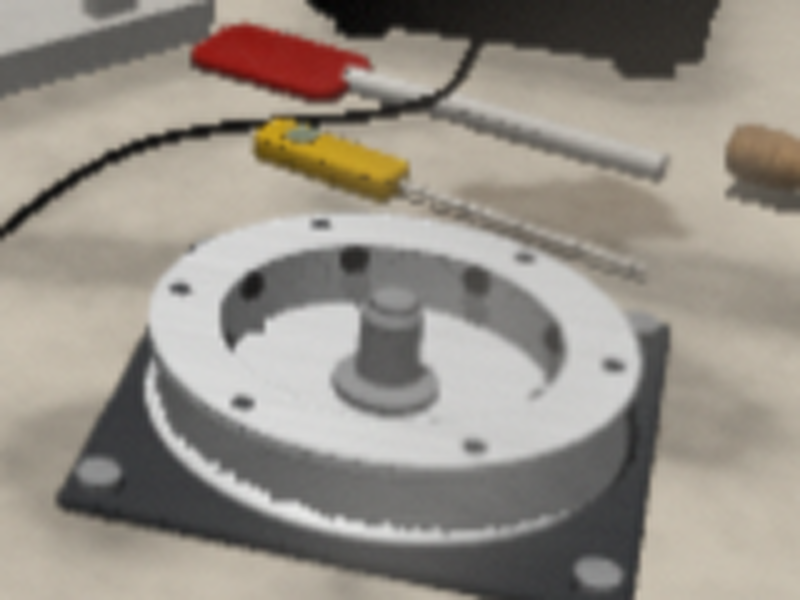

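View pics/c3.png

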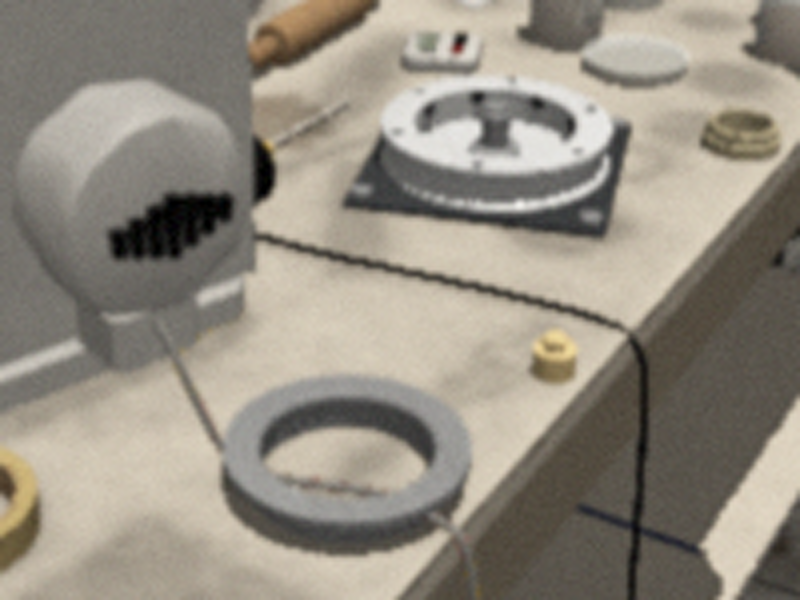

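```bash
cat > h.py <<'E'
import numpy as np, cv2
from scipy.optimize import least_squares
from cell import telemetry, optics, order
def proj(f,X):
    X=np.asarray(X,float).reshape(-1,3)
    K=np.array([[f["fx"],0,f["cx"]],[0,f["fy"],f["cy"]],[0,0,1]])
    rv,_=cv2.Rodrigues(np.asarray(f["R"]))
    return cv2.projectPoints(X,rv,np.asarray(f["t"]),K,np.asarray(f["distortion"]))[0].reshape(-1,2)
def circ(c,r,n=720,ax=None):
    a=np.linspace(0,2*np.pi,n,endpoint=False)
    return np.c_[c[0]+r*np.cos(a),c[1]+r*np.sin(a),np.full(n,c[2])]
def res(f,pts,c,r):
    q=proj(f,circ(c,r)); 
    out=[]
    for p in pts:
        d=np.hypot(*(q-p).T); out.append(d.min())
    return np.array(out)
def signed(f,pts,c,r):
    q=proj(f,circ(c,r)).astype(np.float32).reshape(-1,1,2)
    return np.array([cv2.pointPolygonTest(q,(float(p[0]),float(p[1])),True) for p in pts])
def ray(f,uv,z):
    K=np.array([[f["fx"],0,f["cx"]],[0,f["fy"],f["cy"]],[0,0,1]])
    n=cv2.undistortPoints(np.array([[uv]],float),K,np.asarray(f["distortion"])).ravel()
    R=np.asarray(f["R"]);d=R.T@np.array([n[0],n[1],1]);o=-R.T@np.asarray(f["t"])
    return o+d*(z-o[2])/d[2]
E
python3 - <<'E'
from h import *
fs=optics.grab_frame("scene");fd=optics.grab_frame("side")
A=lambda l,s,o:np.array(l)/s+np.array(o)-0.5+0.5/s
cs=A([(152,190),(200,125),(320,98),(440,125),(478,170),(440,215),(350,242),(250,240),(180,215)],5,(90,170))
cd=A([(222,455),(250,400),(345,376),(440,405),(470,455),(440,505),(350,530),(262,510)],4,(190,130))
hs=A([(150,330),(190,250),(330,214),(500,240),(610,320),(640,385),(580,445),(440,467),(290,435),(195,385)],5,(270,170))
hd=A([(382,135),(420,90),(500,76),(590,105),(614,145),(490,175),(420,160)],4,(190,130))
for n,a,b,r,z in(("cup",cs,cd,.068,.027),("hub",hs,hd,.086,.04)):
    g=ray(fs,a.mean(0),z)
    for use in("both","s","d"):
        fun=lambda c:np.r_[signed(fs,a,[c[0],c[1],z],r) if use!="d" else [],signed(fd,b,[c[0],c[1],z],r) if use!="s" else []]
        s=least_squares(fun,g[:2],diff_step=1e-3);print(n,use,s.x,np.round(fun(s.x),1))
    fun=lambda c:np.r_[signed(fs,a,c,r),signed(fd,b,c,r)]
    s=least_squares(fun,g,diff_step=1e-3);print(n,"free z",s.x,np.sqrt(np.mean(s.fun**2)))
print("brass",ray(fs,(190-.0,250),0.0),ray(fd,(328,223.5),0))
for p in[(253,132),(410,180),(645,275)]: print("thermo",ray(fs,A([p],5,(270,170))[0],.007))
E
```

```text
cup both [0.42598082 0.10960597] [ 0.9 -0.1  0.4  2.1 -1.  -1.9 -1.   0.5  1.8  0.3 -0.2  0.2  0.9  0.2
 -1.4 -1.7 -1.4]
cup s [0.42630449 0.10656979] [-0.1 -0.9 -0.   2.3  0.2 -1.  -0.4  0.8  1.5]
cup d [0.4241424  0.11298348] [ 0.6 -0.9 -0.7  0.1  0.3 -0.4 -0.5 -0.3]
cup free z [0.4272749  0.10963823 0.02474817] 0.948416901436687
hub both [ 0.53599304 -0.28422447] [ 0.4 -0.   0.2  0.6  2.6 -0.9 -1.2 -0.1  1.6  1.6 -1.1  0.9 -0.1  1.4
 -1.7 -0.8 -0.7]
hub s [ 0.53623772 -0.2848009 ] [ 0.  -0.2  0.1  0.6  2.8 -0.5 -1.  -0.   1.5  1.4]
hub d [ 0.53236395 -0.27827922] [-0.6  0.1 -1.   0.7 -0.8  0.3  0.3]
hub free z [ 0.53796012 -0.28382638  0.0381899 ] 1.057287088671421
brass [ 3.73536094e-01 -5.05226353e-02  5.55111512e-17] [ 0.37558044 -0.04982394  0.        ]
thermo [ 0.70311271 -0.13482676  0.007     ]
thermo [ 0.7034954  -0.21214137  0.007     ]
thermo [ 0.68584313 -0.32431967  0.007     ]
```

```bash
cat >> h.py <<'E'
from scipy.spatial.transform import Rotation as Ro
def plan(target,yaw=None,o=None):
    o=o or telemetry.get_obs(); p=o["tcp_pos"]; r=o["tcp_rot"]
    R=Ro.from_euler("xyz",r,degrees=True)
    d=R.inv().apply(np.array(target)-p)*100
    Rt=Ro.from_euler("xyz",[180,0,r[2] if yaw is None else yaw],degrees=True)
    w=(R.inv()*Rt).as_rotvec()
    print("t %.2f"%o["t"],"pos",np.round(p,4),"rot",np.round(r,2),"F",np.round(o["force"],2),"T",np.round(o["torque"],2),"op",round(o["opening"],3)); print("  move cm",np.round(d,2),"rv",np.round(w,4))
E
python3 - <<'E'
from h import *
f=optics.grab_frame("wrist");o=telemetry.get_obs()
R=Ro.from_euler("xyz",o["tcp_rot"],degrees=True)
c=-np.asarray(f["R"]).T@f["t"]
print("cam in tool",R.inv().apply(c-o["tcp_pos"]),"fwd in tool",R.inv().apply(f["R"][2]),"right",R.inv().apply(f["R"][0]))
fs=optics.grab_frame("scene")
for p in[(190,197),(236,207),(310,178),(205,160)]: print(p,ray(fs,p,0))
plan((0.45,-0.28,0.25))
E
```

```text
cam in tool [ 0.06703451 -0.00017055 -0.11680316] fwd in tool [-2.67439294e-01 -1.07411713e-04  9.63574705e-01] right [-1.00444391e-03  9.99999482e-01 -1.67310445e-04]
(190, 197) [0.53133471 0.10456597 0.        ]
(236, 207) [ 0.55727543 -0.00969624  0.        ]
(310, 178) [ 0.78826126 -0.05740331  0.        ]
(205, 160) [0.71852293 0.23172224 0.        ]
t 0.35 pos [ 0.2708 -0.5908  0.2561] rot [-179.97   -0.     24.63] F [ 0.31 -0.16 -0.2 ] T [ 0.02 -0.03  0.  ] op 0.997
  move cm [ 29.24 -20.78   0.62] rv [-0.0005 -0.0001  0.    ]
```

Run:
```python
from h import *
fs=optics.grab_frame("scene");fd=optics.grab_frame("side")
def tri(a,b):
    def fun(X): return np.r_[proj(fs,X)[0]-a,proj(fd,X)[0]-b]
    s=least_squares(fun,[.5,.1,.1]);print(np.round(s.x,3),np.round(s.fun,1))
tri((185,140),(233,187))   # black outlet
tri((241,163),(255,150))
tri((196,164),(226,207))   # nose bottom
```

```text
[0.535 0.113 0.132] [-0.4  0.8 -0.4 -0.8]
[ 0.562 -0.033  0.128] [ 4.1 -9.2  4.6 11.3]
[0.561 0.109 0.07 ] [-0.1  0.2 -0.1 -0.2]
```

Request:
{"name": "apply_moves", "arguments": {
  "series": [
    [[50, 30, -20.8, 0.6, 0, 0, 0], [50, 30, -20.8, 0.6, 0, 0, 0], [50, 30, -20.8, 0.6, 0, 0, 0], [50, 30, -20.8, 0.6, 0, 0, 0], [50, 30, -20.8, 0.6, 0, 0, 0], [50, 30, -20.8, 0.6, 0, 0, 0], [50, 30, -20.8, 0.6, 0, 0, 0], [50, 30, -20.8, 0.6, 0, 0, 0]]
  ]
}}

```text
t: 1.45
tcp_pos: [0.4568, -0.2772, 0.2504]
tcp_rot: [180.0, 0.0, 24.6]
force: [-0.5, -1.0, 0.2]
opening: 0.498
```

Run:
```python
from h import *
f=optics.grab_frame("wrist"); cv2.imwrite("pics/w1.png",f["color"])
import pickle; pickle.dump(f,open("w1.pkl","wb"))
plan((0.41,0.075,0.25),-10)
```

```text
t 1.50 pos [ 0.4563 -0.278   0.2503] rot [1.7997e+02 4.0000e-02 2.4540e+01] F [-0.13 -1.05  0.31] T [0.01 0.01 0.03] op 0.504
  move cm [ 1.045e+01 -3.404e+01  1.000e-02] rv [7.000e-04 5.000e-04 6.028e-01]
```

View pics/w1.png

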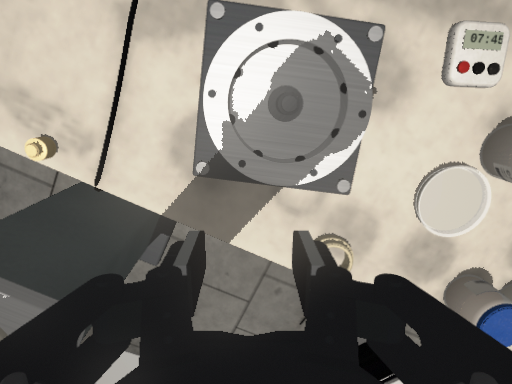

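The wrist view shows the hub centred at about (287,103), its bore spanning roughly x 229–346, with no obstacles near it.

Run:
```python
import cv2
a=cv2.imread("pics/w1.png")
cv2.imwrite("pics/c4.png",cv2.resize(a[0:200,190:400],None,fx=3.0,fy=3.0,interpolation=cv2.INTER_CUBIC))
```

```text
(no output)
```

View pics/c4.png

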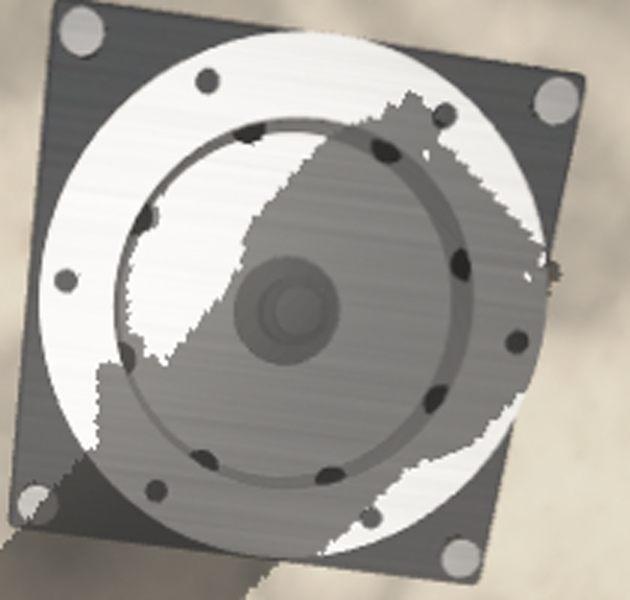

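Request:
{"name": "apply_moves", "arguments": {
  "series": [
    [[50, 10.5, -34, 0, 0, 0, 0.3], [50, 10.5, -34, 0, 0, 0, 0.6], [50, 10.5, -34, 0, 0, 0, 0.6], [50, 10.5, -34, 0, 0, 0, 0.6], [50, 10.5, -34, 0, 0, 0, 0.6], [50, 10.5, -34, 0, 0, 0, 0.6], [50, 10.5, -34, 0, 0, 0, 0.6], [50, 10.5, -34, 0, 0, 0, 0.6]]
  ]
}}

```text
t: 2.5
tcp_pos: [0.411, 0.0743, 0.2503]
tcp_rot: [180.0, -0.0, -9.9]
force: [-0.4, -0.6, 0.4]
opening: 0.503
```

Run:
```python
from h import *
import pickle
f=pickle.load(open("w1.pkl","rb"))
A=lambda l,s,o:np.array(l)/s+np.array(o)-0.5+0.5/s
o=A([(39,280),(295,31),(547,290),(285,557)],3,(190,0))
b=A([(114,305),(300,117),(473,300),(285,489)],3,(190,0))
for z in(.04,.048):
    fun=lambda c:np.r_[signed(f,o,[c[0],c[1],z],.086),signed(f,b,[c[0],c[1],z],.0605)]
    s=least_squares(fun,[.536,-.284],diff_step=1e-3);print(z,s.x,np.round(s.fun,2))
print("spindle top",ray(f,A([(298,310)],3,(190,0))[0],.052))
f=optics.grab_frame("wrist"); cv2.imwrite("pics/w2.png",f["color"])
pickle.dump(f,open("w2.pkl","wb"))
```

```text
0.04 [ 0.53502346 -0.2847408 ] [0.33 0.41 0.56 0.72 0.26 0.07 0.06 0.01]
0.048 [ 0.53413538 -0.28414099] [2.37 2.27 2.69 3.14 1.69 1.16 1.57 1.93]
spindle top [ 0.53535877 -0.28459288  0.052     ]
```

View pics/w2.png

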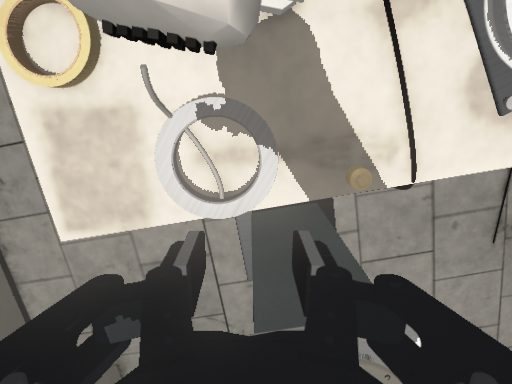

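Wrist view: the cup ring is centred at about (217,157), with the mill nose above it (row < 50). The grasp on the cup's right side, around (265,160), is clear.

Run:
```python
import cv2
a=cv2.imread("pics/w2.png")
cv2.imwrite("pics/c5.png",cv2.resize(a[80:230,140:295],None,fx=4,fy=4,interpolation=cv2.INTER_CUBIC))
```

```text
(no output)
```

View pics/c5.png

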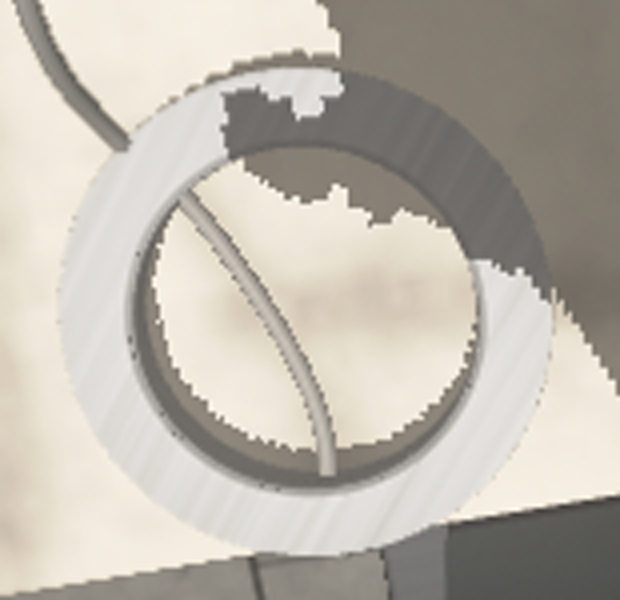

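Run:
```python
from h import *
import pickle
f=pickle.load(open("w2.pkl","rb"))
A=lambda l,s,o:np.array(l)/s+np.array(o)-0.5+0.5/s
o=A([(60,305),(310,67),(553,305),(310,555)],4,(140,80))
b=A([(128,310),(305,147),(480,310),(305,491)],4,(140,80))
for z in(.027,):
    fun=lambda c:np.r_[signed(f,o,[c[0],c[1],z],.068),signed(f,b,[c[0],c[1],z],.0475)]
    s=least_squares(fun,[.426,.11],diff_step=1e-3);print(z,s.x,np.round(s.fun,2))
y=np.radians(-10)
d=np.array([np.sin(y),-np.cos(y)])
g=s.x+d*.05775;print("grasp",g,np.hypot(*g))
plan((*g,.10),-10)
plan((*g,.042),-10)
```

```text
0.027 [0.42471299 0.1075447 ] [ 0.67  0.2   0.07  0.65 -1.02  0.11 -0.43 -0.33]
grasp [0.41468481 0.05067205] 0.4177692524504717
t 2.55 pos [0.4111 0.074  0.2502] rot [179.97   0.    -9.96] F [ 0.53 -0.    0.15] T [-0.05  0.01 -0.04] op 0.502
  move cm [ 0.76  2.22 15.02] rv [0.0005 0.0001 0.0008]
t 2.55 pos [0.4111 0.074  0.2502] rot [179.97   0.    -9.96] F [ 0.53 -0.    0.15] T [-0.05  0.01 -0.04] op 0.502
  move cm [ 0.76  2.22 20.82] rv [0.0005 0.0001 0.0008]
```

Request:
{"name": "apply_moves", "arguments": {
  "series": [
    [[50, 0.8, 2.2, 6, 0, 0, 0], [50, 0.8, 2.2, 12, 0, 0, 0], [50, 0.8, 2.2, 15, 0, 0, 0], [50, 0.8, 2.2, 15, 0, 0, 0]]
  ]
}}

```text
t: 3.05
tcp_pos: [0.413, 0.0512, 0.0983]
tcp_rot: [179.9, 0.3, -9.9]
force: [0.9, 0.8, 0.5]
opening: 0.497
```

Run:
```python
from h import *
f=optics.grab_frame("wrist"); cv2.imwrite("pics/w3.png",f["color"])
f=optics.grab_frame("side"); cv2.imwrite("pics/s3.png",cv2.resize(f["color"][120:320,170:400],None,fx=3,fy=3))
plan((.4147,.0507,.042),-10)
```

```text
t 3.15 pos [0.4155 0.0522 0.1008] rot [-1.80e+02 -1.00e-02 -9.87e+00] F [ 1.33  0.32 -0.03] T [-0.01 -0.01 -0.05] op 0.498
  move cm [-0.06  0.16  5.88] rv [-0.     -0.0002  0.0024]
```

View pics/w3.png

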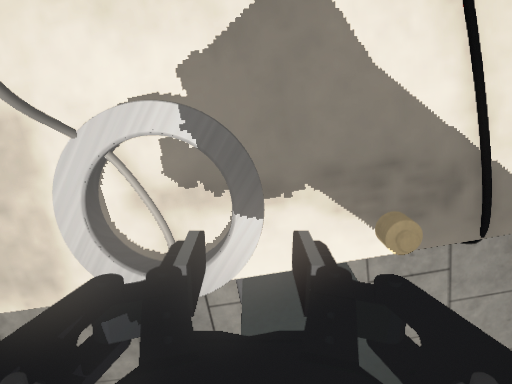

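View pics/s3.png

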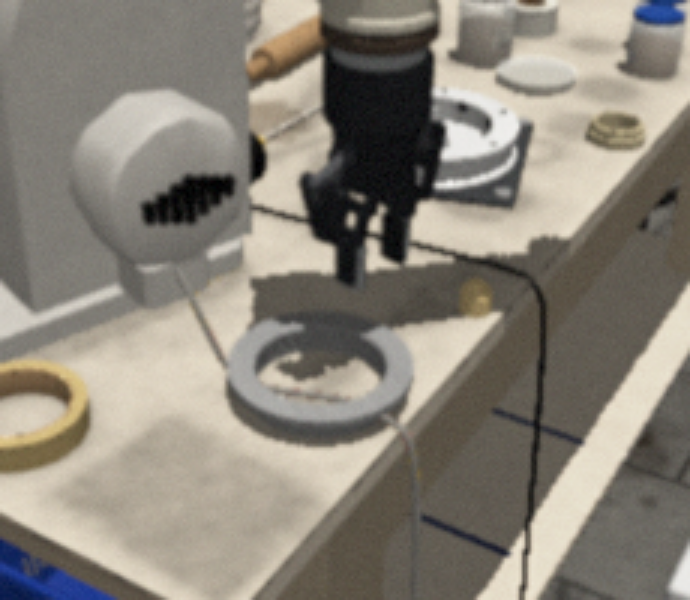

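The fingers are at (185,260) and (305,260), straddling the flange's near-right side, and are clear of the nose. I'm descending.

Request:
{"name": "apply_moves", "arguments": {
  "series": [
    [[50, 0, 0.15, 2, 0, 0, 0], [50, 0, 0.15, 4, 0, 0, 0], [50, 0, 0.15, 5.2, 0, 0, 0], [50, 0, 0.15, 5.9, 0, 0, 0], [50, 0, 0.15, 5.9, 0, 0, 0], [50, 0, 0.15, 5.9, 0, 0, 0]]
  ]
}}

```text
t: 3.9
tcp_pos: [0.415, 0.0516, 0.0418]
tcp_rot: [-180.0, -0.1, -9.7]
force: [0.1, -1.4, 0.4]
opening: 0.503
```

Run:
```python
from h import *
f=optics.grab_frame("wrist"); cv2.imwrite("pics/w4.png",f["color"])
f=optics.grab_frame("side"); cv2.imwrite("pics/s4.png",cv2.resize(f["color"][180:300,210:350],None,fx=5,fy=5))
plan((.4147,.0507,.042),-10)
```

```text
t 4.00 pos [0.415  0.0516 0.0418] rot [-1.7999e+02 -5.0000e-02 -9.7500e+00] F [-0.22  0.08 -0.44] T [-0.02 -0.01  0.01] op 0.5
  move cm [-0.02  0.09 -0.02] rv [-0.0002 -0.001   0.0043]
```

View pics/w4.png

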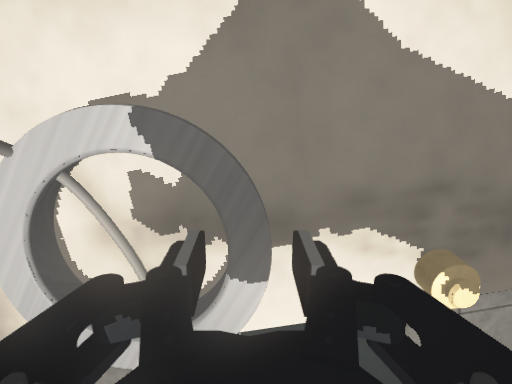

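View pics/s4.png

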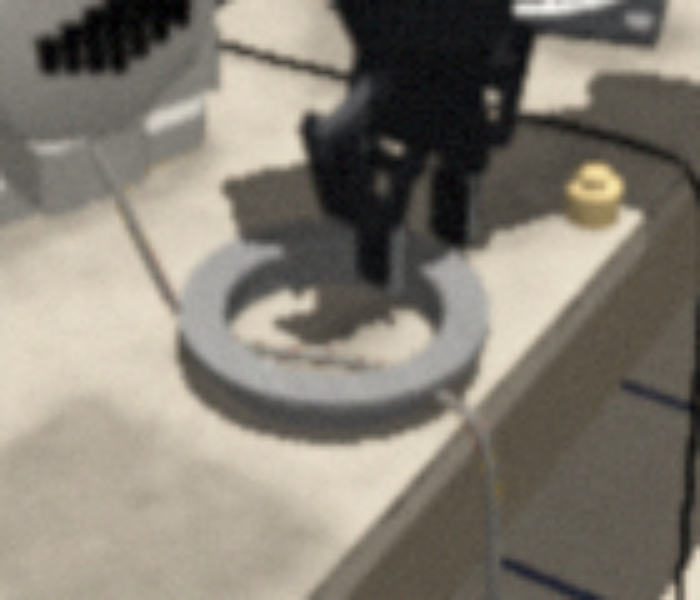

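The inner finger is in the hole and the outer one is outside the flange. I'm closing.

Request:
{"name": "apply_moves", "arguments": {
  "series": [
    [[15, 0, 0, 0, 0, 0, 0], [15, 0, 0, 0, 0, 0, 0], [15, 0, 0, 0, 0, 0, 0], [15, 0, 0, 0, 0, 0, 0], [15, 0, 0, 0, 0, 0, 0], [15, 0, 0, 0, 0, 0, 0]]
  ],
  "grip_force": 80
}}

```text
t: 4.75
tcp_pos: [0.4149, 0.0515, 0.0418]
tcp_rot: [180.0, -0.0, -9.8]
force: [-0.4, 0.2, 7.0]
opening: 0.212
```

Run:
```python
from h import *
f=optics.grab_frame("wrist"); cv2.imwrite("pics/w5.png",f["color"])
f=optics.grab_frame("side"); cv2.imwrite("pics/s5.png",cv2.resize(f["color"][180:300,210:350],None,fx=5,fy=5))
plan((.4147,.0507,.042),-10)
```

```text
t 4.85 pos [0.4148 0.0515 0.0418] rot [ 1.7998e+02 -4.0000e-02 -9.7700e+00] F [-2.11  0.19  6.37] T [-0.05  0.29 -0.09] op 0.215
  move cm [-0.    0.08 -0.02] rv [ 0.0003 -0.0006  0.004 ]
```

View pics/w5.png

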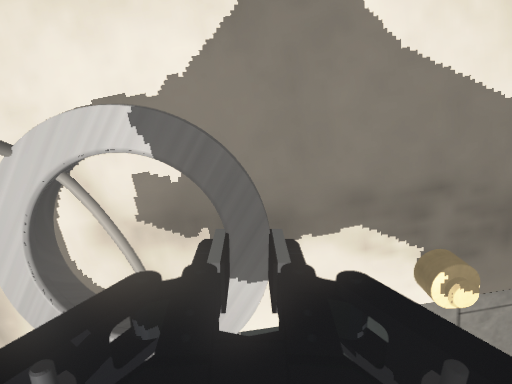

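View pics/s5.png

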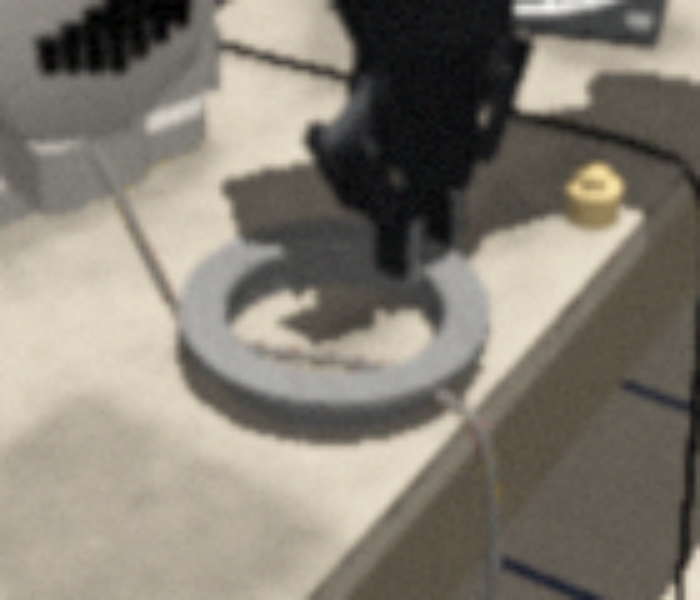

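Request:
{"name": "apply_moves", "arguments": {
  "series": [
    [[15, 0, 0, -0.5, 0, 0, 0], [15, 0, 0, -2, 0, 0, 0], [15, 0, 0, -4, 0, 0, 0], [15, 0, 0, -6, 0, 0, 0], [15, 0, 0, -8, 0, 0, 0], [15, 0, 0, -8, 0, 0, 0], [15, 0, 0, -8, 0, 0, 0]]
  ]
}}

```text
t: 5.72
tcp_pos: [0.4143, 0.0512, 0.1212]
tcp_rot: [180.0, 0.0, -9.8]
force: [0.4, 0.6, -2.7]
opening: 0.208
```

Run:
```python
from h import *
f=optics.grab_frame("wrist"); cv2.imwrite("pics/w6.png",f["color"])
f=optics.grab_frame("side"); cv2.imwrite("pics/s6.png",cv2.resize(f["color"][150:270,210:350],None,fx=5,fy=5))
f=optics.grab_frame("scene"); cv2.imwrite("pics/sc6.png",cv2.resize(f["color"][130:250,90:230],None,fx=5,fy=5))
plan((.4147,.0507,.122),-10)
```

```text
t 5.88 pos [0.4139 0.0515 0.1207] rot [ 1.7999e+02  9.0000e-02 -9.7400e+00] F [-0.38 -0.04 -1.67] T [-0.13  0.04  0.02] op 0.216
  move cm [ 0.09  0.06 -0.13] rv [0.0002 0.0015 0.0045]
```

View pics/w6.png

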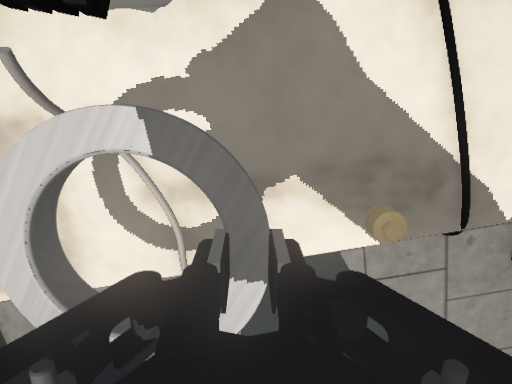

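View pics/s6.png

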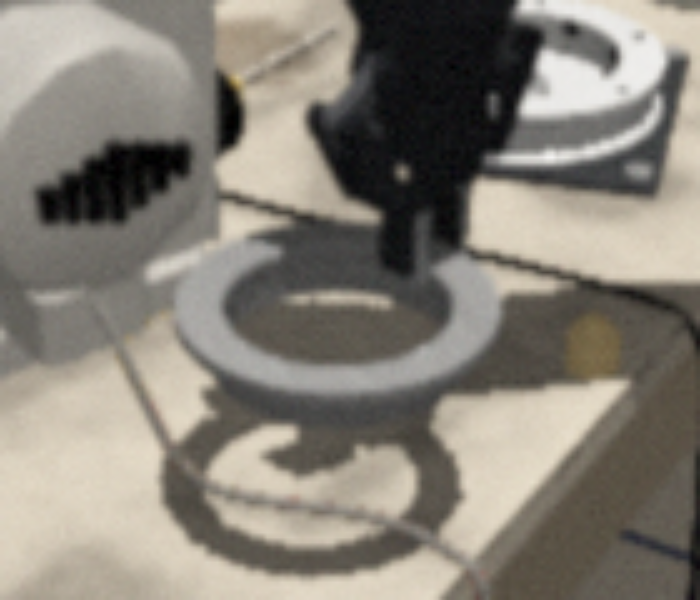

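View pics/sc6.png

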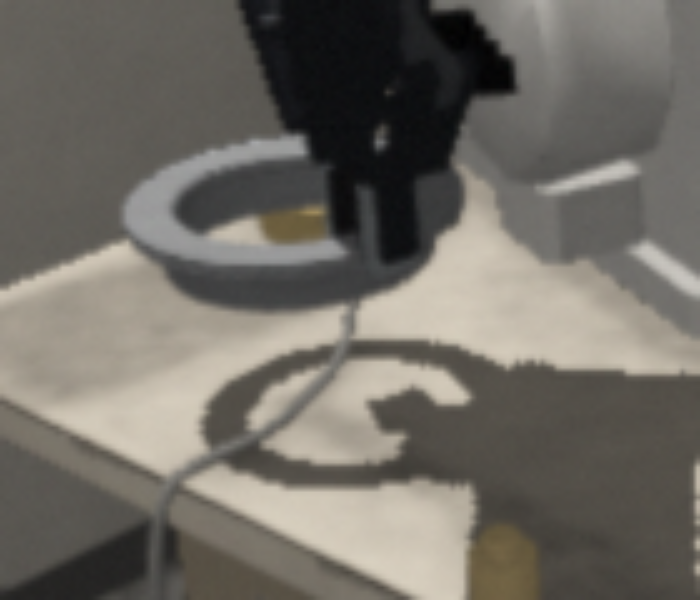

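The cup is held level. I'm carrying it over the hub.

Run:
```python
from h import *
plan((.5252,-.3416,.122))
plan((.5252,-.3416,.082))
```

```text
t 5.88 pos [0.4139 0.0515 0.1207] rot [ 1.7999e+02  9.0000e-02 -9.7400e+00] F [-0.38 -0.04 -1.67] T [-0.13  0.04  0.02] op 0.216
  move cm [17.62 36.86 -0.15] rv [0.0002 0.0015 0.    ]
t 5.88 pos [0.4139 0.0515 0.1207] rot [ 1.7999e+02  9.0000e-02 -9.7400e+00] F [-0.38 -0.04 -1.67] T [-0.13  0.04  0.02] op 0.216
  move cm [17.63 36.86  3.85] rv [0.0002 0.0015 0.    ]
```

Request:
{"name": "apply_moves", "arguments": {
  "series": [
    [[15, 1.3, 2.8, 0, 0, 0, 0], [15, 3.6, 7.5, 0, 0, 0, 0], [15, 6, 12.5, 0, 0, 0, 0], [15, 8.4, 17.5, 0, 0, 0, 0], [15, 10.8, 22.5, 0, 0, 0, 0], [15, 13.2, 27.5, 0, 0, 0, 0], [15, 15.4, 32.3, 0, 0, 0, 0], [15, 16.9, 35.4, 0, 0, 0, 0], [15, 17.6, 36.8, 0, 0, 0, 0], [15, 17.6, 36.8, 0, 0, 0, 0]]
  ]
}}

```text
t: 7.12
tcp_pos: [0.5254, -0.3407, 0.1204]
tcp_rot: [-179.9, 0.1, -9.8]
force: [1.0, -0.4, -1.7]
opening: 0.212
```

Request:
{"name": "apply_moves", "arguments": {
  "series": [
    [[15, 0, 0, 0, 0, 0, 0], [15, 0, 0, 0, 0, 0, 0]]
  ]
}}

```text
t: 7.38
tcp_pos: [0.5259, -0.3389, 0.1214]
tcp_rot: [-180.0, 0.0, -9.6]
force: [-0.5, 0.9, -2.8]
opening: 0.215
```

Run:
```python
from h import *
f=optics.grab_frame("wrist"); cv2.imwrite("pics/w7.png",f["color"])
f=optics.grab_frame("side"); cv2.imwrite("pics/s7.png",cv2.resize(f["color"][100:210,245:385],None,fx=5,fy=5))
f=optics.grab_frame("scene"); cv2.imwrite("pics/sc7.png",cv2.resize(f["color"][150:290,270:430],None,fx=4,fy=4))
plan((.5252,-.3416,.09))
```

```text
t 7.53 pos [ 0.5258 -0.3401  0.1216] rot [ 1.7999e+02 -1.0000e-02 -9.6800e+00] F [ 0.36 -0.6  -1.86] T [-0.1  -0.01 -0.02] op 0.218
  move cm [-0.04  0.15  3.16] rv [ 0.0002 -0.0001 -0.    ]
```

View pics/w7.png

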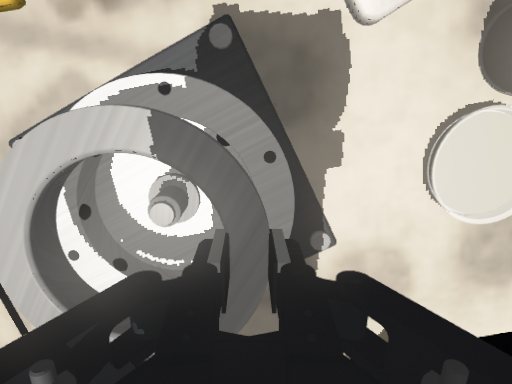

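View pics/s7.png

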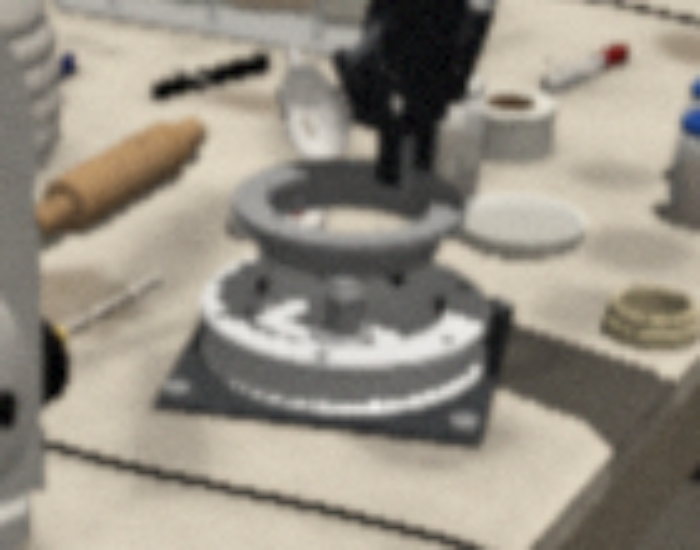

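View pics/sc7.png

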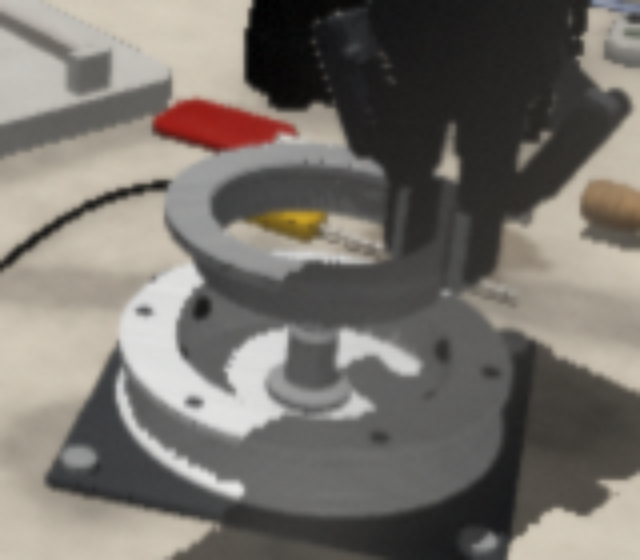

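Run:
```python
from h import *
import pickle
f=optics.grab_frame("wrist");pickle.dump(f,open("w7.pkl","wb"));o=telemetry.get_obs()
print(o["tcp_pos"],o["tcp_rot"])
R=Ro.from_euler("xyz",o["tcp_rot"],degrees=True)
c=o["tcp_pos"]+R.apply([0,-.05775,0]);c[2]+=-.042+.027
print("pred centre",c)
im=f["color"].copy()
im=cv2.resize(im[90:350,0:300],None,fx=2.2,fy=2.2,interpolation=cv2.INTER_CUBIC)
for r in(.068,.0475):
    q=(proj(f,circ(c,r))-[0,90])*2.2
    cv2.polylines(im,[q.astype(int).reshape(-1,1,2)],True,(0,0,255),1)
cv2.imwrite("pics/w7o.png",im)
```

```text
[ 0.52582365 -0.3403837   0.12156377] [ 1.79990124e+02 -6.96921002e-03 -9.69920060e+00]
pred centre [ 0.53555312 -0.28345918  0.10655382]
```

View pics/w7o.png

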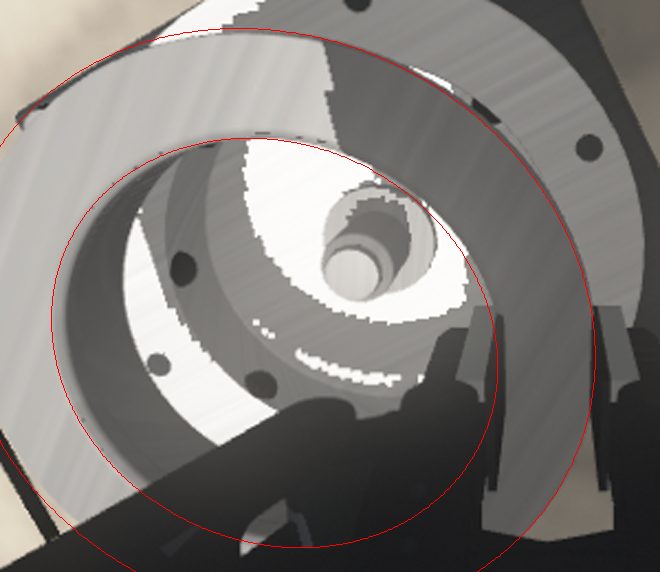

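Run:
```python
from h import *
import pickle
f7=pickle.load(open("w7.pkl","rb"))
a=cv2.imread("pics/w5.png");b=f7["color"]
for n,i in(("a",a),("b",b)):
    cv2.imwrite(f"pics/z{n}.png",cv2.resize(i[95:335,0:160],None,fx=2.4,fy=2.4,interpolation=cv2.INTER_CUBIC))
z=np.hstack([cv2.imread("pics/za.png"),cv2.imread("pics/zb.png")]);cv2.imwrite("pics/zz.png",z)
```

```text
(no output)
```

View pics/zz.png

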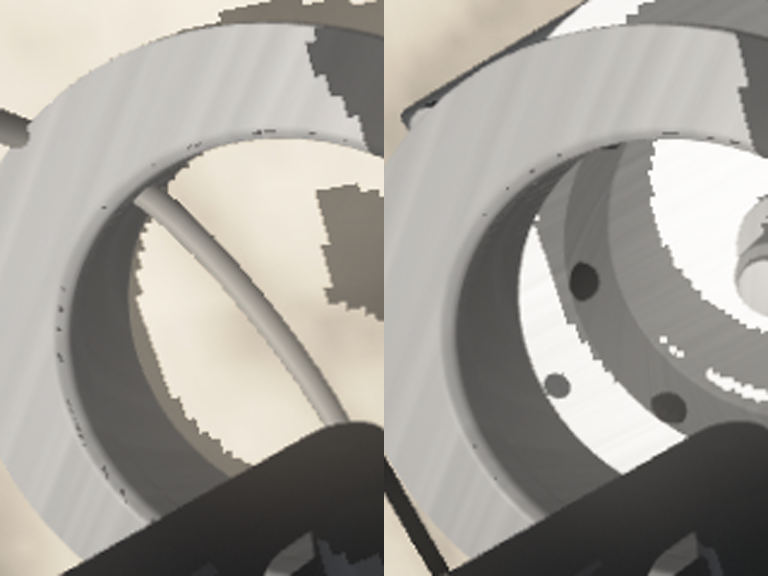

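The measured cup centre matches the prediction with no tilt. I'm descending toward the studs.

Request:
{"name": "apply_moves", "arguments": {
  "series": [
    [[15, -0.05, 0.15, 1, 0, 0, 0], [15, -0.05, 0.15, 2.3, 0, 0, 0], [15, -0.05, 0.15, 3.4, 0, 0, 0], [15, -0.05, 0.15, 4.0, 0, 0, 0], [15, -0.05, 0.15, 4.2, 0, 0, 0], [15, -0.05, 0.15, 4.2, 0, 0, 0], [15, -0.05, 0.15, 4.2, 0, 0, 0]]
  ]
}}

```text
t: 8.45
tcp_pos: [0.5253, -0.3425, 0.0798]
tcp_rot: [180.0, -0.0, -9.7]
force: [0.0, -0.8, -2.5]
opening: 0.216
```

Run:
```python
from h import *
plan((.5252,-.3416,.072))
f=optics.grab_frame("side"); cv2.imwrite("pics/s8.png",cv2.resize(f["color"][100:210,245:385],None,fx=5,fy=5))
f=optics.grab_frame("scene"); cv2.imwrite("pics/sc8.png",cv2.resize(f["color"][150:290,270:430],None,fx=4,fy=4))
plan((.5252,-.3416,.072))
```

```text
t 8.45 pos [ 0.5253 -0.3425  0.0798] rot [ 1.7998e+02 -5.0000e-02 -9.7500e+00] F [ 0.02 -0.84 -2.48] T [-0.11 -0.02  0.06] op 0.216
  move cm [-0.03 -0.08  0.78] rv [ 0.0003 -0.0008 -0.    ]
t 8.55 pos [ 0.5253 -0.3425  0.0798] rot [ 1.7998e+02 -4.0000e-02 -9.7500e+00] F [-0.28 -0.13 -2.39] T [-0.13  0.02 -0.03] op 0.209
  move cm [-0.02 -0.09  0.78] rv [ 0.0003 -0.0008 -0.    ]
```

View pics/s8.png

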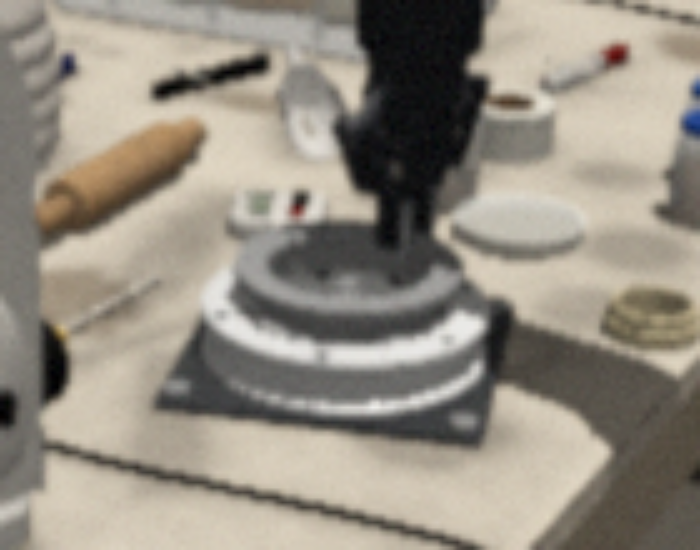

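View pics/sc8.png

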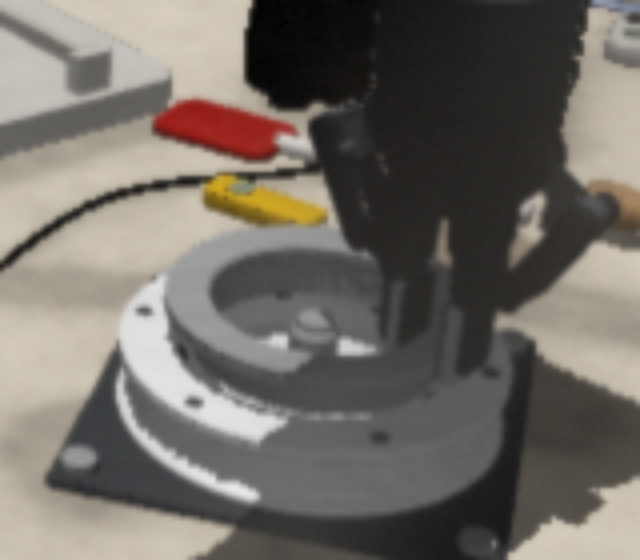

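Request:
{"name": "apply_moves", "arguments": {
  "series": [
    [[15, 0, -0.07, 0.15, 0, 0, 0], [15, 0, -0.07, 0.3, 0, 0, 0], [15, 0, -0.07, 0.45, 0, 0, 0], [15, 0, -0.07, 0.6, 0, 0, 0], [15, 0, -0.07, 0.7, 0, 0, 0], [15, 0, -0.07, 0.7, 0, 0, 0]]
  ]
}}

```text
t: 9.3
tcp_pos: [0.5254, -0.3414, 0.0723]
tcp_rot: [-180.0, -0.0, -9.7]
force: [0.9, 0.4, -2.4]
opening: 0.211
```

Request:
{"name": "apply_moves", "arguments": {
  "series": [
    [[15, 0, 0, 0.06, 0, 0, 0], [15, 0, 0, 0.12, 0, 0, 0], [15, 0, 0, 0.12, 0, 0, 0]]
  ]
}}

```text
t: 9.68
tcp_pos: [0.5254, -0.3414, 0.0713]
tcp_rot: [-180.0, -0.0, -9.7]
force: [1.9, 2.5, -0.0]
opening: 0.216
```

It has contacted the studs, so I'm releasing.

Request:
{"name": "apply_moves", "arguments": {
  "series": [
    [[25, 0, 0, 0, 0, 0, 0], [30, 0, 0, 0, 0, 0, 0], [45, 0, 0, 0, 0, 0, 0], [45, 0, 0, 0, 0, 0, 0], [45, 0, 0, 0, 0, 0, 0]]
  ]
}}

```text
t: 10.3
tcp_pos: [0.5249, -0.3419, 0.0711]
tcp_rot: [180.0, 0.0, -9.8]
force: [0.1, 0.3, 0.1]
opening: 0.45
```

Request:
{"name": "apply_moves", "arguments": {
  "series": [
    [[45, 0, 0, -1, 0, 0, 0], [45, 0, 0, -3, 0, 0, 0], [45, 0, 0, -6, 0, 0, 0], [20, -3, 0, -8, 0, 0, 0], [0, -3, 0, -8, 0, 0, 0], [0, -3, 0, -8, 0, 0, 0], [0, -3, 0, -8, 0, 0, 0], [0, -3, 0, -8, 0, 0, 0]]
  ]
}}

```text
t: 11.3
tcp_pos: [0.4958, -0.3362, 0.1506]
tcp_rot: [-180.0, 0.0, -9.7]
force: [-0.1, 0.2, 0.4]
opening: 0.004
```

Run:
```python
from h import *
import pickle
plan((.535,-.285,.1))
f=optics.grab_frame("wrist"); cv2.imwrite("pics/w9.png",f["color"]);pickle.dump(f,open("w9.pkl","wb"))
f=optics.grab_frame("side"); cv2.imwrite("pics/s9.png",cv2.resize(f["color"][120:210,245:385],None,fx=5.7,fy=5.7,interpolation=cv2.INTER_CUBIC));pickle.dump(f,open("s9.pkl","wb"))
f=optics.grab_frame("scene"); cv2.imwrite("pics/sc9.png",cv2.resize(f["color"][190:290,280:410],None,fx=6,fy=6,interpolation=cv2.INTER_CUBIC));pickle.dump(f,open("sc9.pkl","wb"))
```

```text
t 11.30 pos [ 0.4958 -0.3362  0.1506] rot [-1.7995e+02  3.0000e-02 -9.7200e+00] F [-0.09  0.17  0.36] T [ 0.01 -0.03 -0.01] op 0.004
  move cm [ 3.   -5.7   5.06] rv [-0.0008  0.0005 -0.    ]
```

View pics/w9.png

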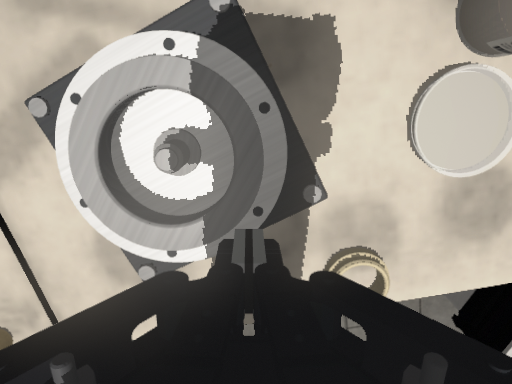

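View pics/s9.png

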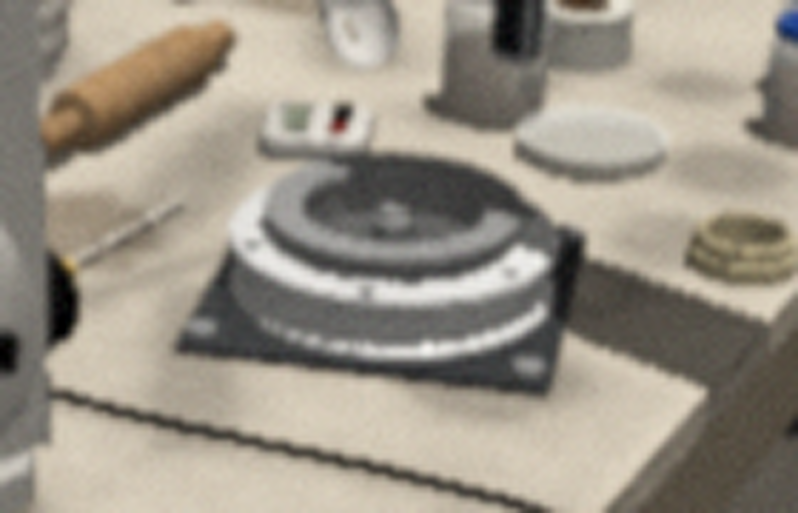

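View pics/sc9.png

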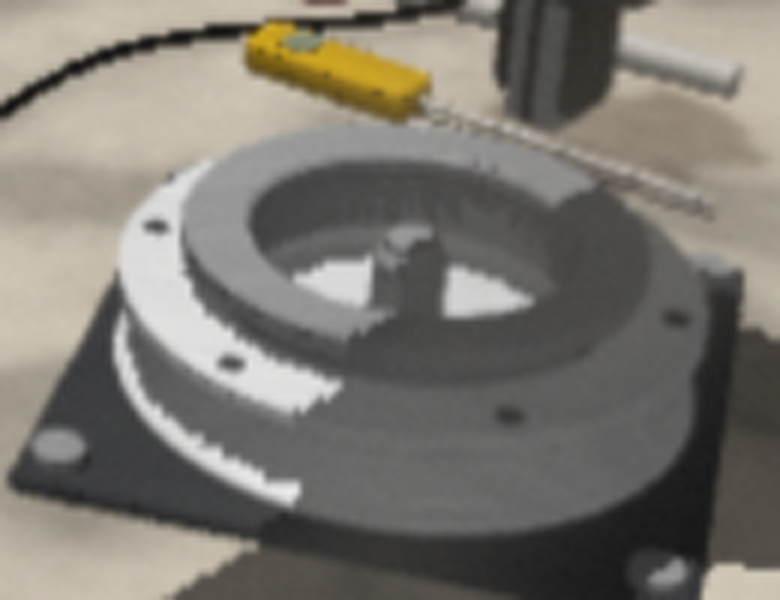

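Run:
```python
from h import *
import pickle
f=pickle.load(open("w9.pkl","rb"))
s=2.6
im=cv2.resize(f["color"][20:270,45:300],None,fx=s,fy=s,interpolation=cv2.INTER_CUBIC)
cv2.imwrite("pics/w9z.png",im)
for c,r,col in(((.535,-.2847,.0555),.068,(0,0,255)),((.535,-.2847,.0555),.0475,(0,0,255)),((.535,-.2847,.04),.086,(0,255,0))):
    q=(proj(f,circ(c,r))-[45,20]+.5)*s
    cv2.polylines(im,[np.round(q).astype(int).reshape(-1,1,2)],True,col,1)
cv2.imwrite("pics/w9o.png",im)
```

```text
(no output)
```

View pics/w9o.png

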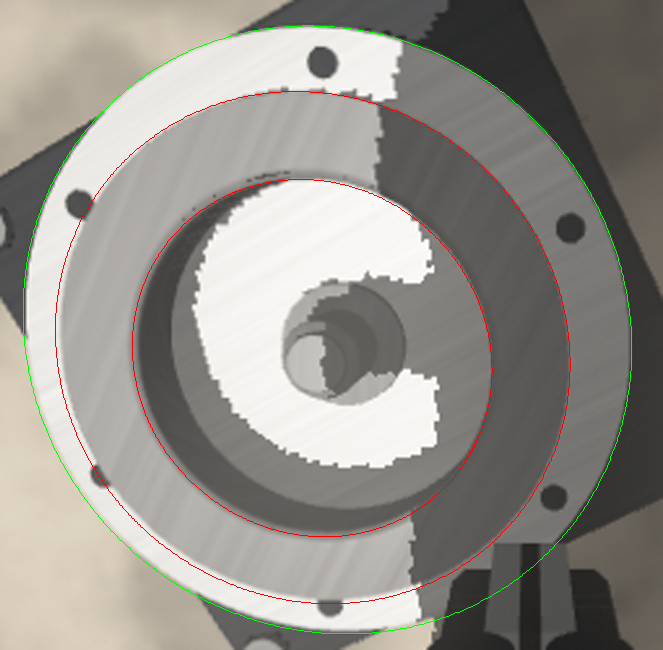

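The cup stands nearly square in the mouth, with the overlay within about 1 mm and released (step 1). The fingers are shut, so I'm starting the taps: point A first (tool +y side).

Run:
```python
from h import *
plan((.5253,-.3417,.088))
```

```text
t 11.45 pos [ 0.4956 -0.3363  0.1507] rot [-1.7997e+02  3.0000e-02 -9.7300e+00] F [-0.03 -1.31  0.06] T [ 0.02  0.01 -0.01] op 0.002
  move cm [3.02 0.03 6.27] rv [-0.0006  0.0005 -0.    ]
```

Request:
{"name": "apply_moves", "arguments": {
  "series": [
    [[0, 2.5, 0, 2, 0, 0, 0], [0, 3, 0, 4.5, 0, 0, 0], [0, 3, 0, 6.0, 0, 0, 0], [0, 3, 0, 6.3, 0, 0, 0], [0, 3, 0, 6.5, 0, 0, 0], [0, 3, 0, 6.6, 0, 0, 0], [0, 3, 0, 6.7, 0, 0, 0], [0, 3, 0, 6.8, 0, 0, 0], [0, 3, 0, 6.9, 0, 0, 0], [0, 3, 0, 7.0, 0, 0, 0]]
  ]
}}

```text
t: 12.7
tcp_pos: [0.5251, -0.3417, 0.0811]
tcp_rot: [180.0, -0.0, -9.8]
force: [-0.3, -1.2, -0.1]
opening: -0.003
```

Request:
{"name": "apply_moves", "arguments": {
  "series": [
    [[0, 0, 0, 0.08, 0, 0, 0], [0, 0, 0, 0.16, 0, 0, 0], [0, 0, 0, 0.24, 0, 0, 0]]
  ]
}}

```text
t: 13.08
tcp_pos: [0.5252, -0.3419, 0.0789]
tcp_rot: [180.0, -0.0, -9.8]
force: [-0.4, -0.8, 1.6]
opening: -0.002
```

Request:
{"name": "apply_moves", "arguments": {
  "series": [
    [[0, 0, 0, 0.06, 0, 0, 0], [0, 0, 0, 0.12, 0, 0, 0], [0, 0, 0, 0.18, 0, 0, 0]]
  ]
}}

```text
t: 13.45
tcp_pos: [0.5252, -0.342, 0.0771]
tcp_rot: [180.0, -0.0, -9.8]
force: [-0.4, -1.6, 2.4]
opening: -0.0
```

Request:
{"name": "apply_moves", "arguments": {
  "series": [
    [[0, 0, 0, 0.06, 0, 0, 0], [0, 0, 0, 0.1, 0, 0, 0]]
  ]
}}

```text
t: 13.7
tcp_pos: [0.5253, -0.342, 0.0761]
tcp_rot: [180.0, -0.0, -9.8]
force: [-0.6, -1.9, 5.2]
opening: -0.002
```

Request:
{"name": "apply_moves", "arguments": {
  "series": [
    [[0, 0, 0, -1.2, 0, 0, 0], [0, 0, -4, -2, 0, 0, 0], [0, 0, -9, -2, 0, 0, 0], [0, 0, -11.4, -1.5, 0, 0, 0], [0, 0, -11.5, -0.8, 0, 0, 0], [0, 0, -11.5, -0.6, 0, 0, 0], [0, 0, -11.5, -0.5, 0, 0, 0], [0, 0, -11.5, -0.4, 0, 0, 0]]
  ]
}}

```text
t: 14.7
tcp_pos: [0.5442, -0.2299, 0.08]
tcp_rot: [180.0, 0.0, -9.9]
force: [-1.1, -1.6, 2.3]
opening: -0.002
```

Request:
{"name": "apply_moves", "arguments": {
  "series": [
    [[0, 0, 0, 0.08, 0, 0, 0], [0, 0, 0, 0.16, 0, 0, 0], [0, 0, 0, 0.2, 0, 0, 0]]
  ]
}}

```text
t: 15.08
tcp_pos: [0.5447, -0.2291, 0.0782]
tcp_rot: [180.0, -0.0, -9.8]
force: [-1.9, -2.6, 4.3]
opening: -0.002
```

Request:
{"name": "apply_moves", "arguments": {
  "series": [
    [[0, 0, 0, 0.06, 0, 0, 0], [0, 0, 0, 0.12, 0, 0, 0], [0, 0, 0, 0.18, 0, 0, 0], [0, 0, 0, 0.24, 0, 0, 0]]
  ]
}}

```text
t: 15.58
tcp_pos: [0.5449, -0.2286, 0.0759]
tcp_rot: [180.0, -0.0, -9.8]
force: [-1.5, -3.5, 7.3]
opening: -0.002
```

Request:
{"name": "apply_moves", "arguments": {
  "series": [
    [[0, 0, 0, -1.2, 0, 0, 0], [0, 3, 3, -1.5, 0, 0, 0], [0, 5.6, 5.6, -1.2, 0, 0, 0], [0, 5.7, 5.75, -0.8, 0, 0, 0], [0, 5.7, 5.75, -0.5, 0, 0, 0], [0, 5.7, 5.75, -0.35, 0, 0, 0], [0, 5.7, 5.75, -0.25, 0, 0, 0]]
  ]
}}

```text
t: 16.45
tcp_pos: [0.5908, -0.2934, 0.078]
tcp_rot: [-180.0, 0.0, -9.7]
force: [-0.2, -0.2, 0.0]
opening: 0.0
```

Request:
{"name": "apply_moves", "arguments": {
  "series": [
    [[0, 0, 0, 0.06, 0, 0, 0], [0, 0, 0, 0.12, 0, 0, 0], [0, 0, 0, 0.18, 0, 0, 0], [0, 0, 0, 0.24, 0, 0, 0]]
  ]
}}

```text
t: 16.95
tcp_pos: [0.5911, -0.2948, 0.0761]
tcp_rot: [180.0, -0.0, -9.8]
force: [-1.1, 0.9, 5.0]
opening: -0.004
```

Request:
{"name": "apply_moves", "arguments": {
  "series": [
    [[0, 0, 0, -1.5, 0, 0, 0], [0, -5, 0, -2, 0, 0, 0], [0, -10, 0, -2, 0, 0, 0], [0, -11.4, 0, -1.2, 0, 0, 0], [0, -11.4, 0, -0.7, 0, 0, 0], [0, -11.4, 0, -0.5, 0, 0, 0], [0, -11.4, 0, -0.35, 0, 0, 0], [0, -11.4, 0, -0.25, 0, 0, 0]]
  ]
}}

```text
t: 17.95
tcp_pos: [0.4796, -0.2751, 0.078]
tcp_rot: [-180.0, -0.0, -9.7]
force: [-0.7, -0.5, -0.0]
opening: -0.005
```

Request:
{"name": "apply_moves", "arguments": {
  "series": [
    [[0, 0, 0, 0.06, 0, 0, 0], [0, 0, 0, 0.12, 0, 0, 0], [0, 0, 0, 0.18, 0, 0, 0], [0, 0, 0, 0.24, 0, 0, 0]]
  ]
}}

```text
t: 18.45
tcp_pos: [0.4788, -0.2755, 0.0761]
tcp_rot: [180.0, -0.0, -9.8]
force: [-0.2, -0.4, 6.0]
opening: -0.002
```

The first round levelled the cup at about 4 mm to go. Second round, down to about 2 mm to go.

Request:
{"name": "apply_moves", "arguments": {
  "series": [
    [[0, 0, 0, -1.2, 0, 0, 0], [0, 3, 3, -1.5, 0, 0, 0], [0, 5.6, 5.6, -1.2, 0, 0, 0], [0, 5.7, 5.75, -0.7, 0, 0, 0], [0, 5.7, 5.75, -0.4, 0, 0, 0], [0, 5.7, 5.75, -0.25, 0, 0, 0], [0, 5.7, 5.75, -0.15, 0, 0, 0]]
  ]
}}

```text
t: 19.32
tcp_pos: [0.5248, -0.3407, 0.0773]
tcp_rot: [-180.0, 0.0, -9.7]
force: [-0.6, 0.5, -0.8]
opening: -0.003
```

Request:
{"name": "apply_moves", "arguments": {
  "series": [
    [[0, 0, 0, 0.06, 0, 0, 0], [0, 0, 0, 0.12, 0, 0, 0], [0, 0, 0, 0.18, 0, 0, 0], [0, 0, 0, 0.24, 0, 0, 0], [0, 0, 0, 0.3, 0, 0, 0], [0, 0, 0, 0.34, 0, 0, 0]]
  ]
}}

```text
t: 20.08
tcp_pos: [0.5254, -0.3417, 0.0745]
tcp_rot: [180.0, -0.0, -9.7]
force: [-1.1, 1.0, 5.6]
opening: 0.0
```

Request:
{"name": "apply_moves", "arguments": {
  "series": [
    [[0, 0, 0, -1.5, 0, 0, 0], [0, 0, -5, -2, 0, 0, 0], [0, 0, -10, -2, 0, 0, 0], [0, 0, -11.5, -1.4, 0, 0, 0], [0, 0, -11.5, -0.8, 0, 0, 0], [0, 0, -11.5, -0.6, 0, 0, 0], [0, 0, -11.5, -0.45, 0, 0, 0], [0, 0, -11.5, -0.35, 0, 0, 0]]
  ]
}}

```text
t: 21.08
tcp_pos: [0.5442, -0.2296, 0.0771]
tcp_rot: [180.0, 0.0, -9.9]
force: [-0.4, 0.3, -0.1]
opening: -0.004
```

Request:
{"name": "apply_moves", "arguments": {
  "series": [
    [[0, 0, 0, 0.06, 0, 0, 0], [0, 0, 0, 0.12, 0, 0, 0], [0, 0, 0, 0.18, 0, 0, 0], [0, 0, 0, 0.24, 0, 0, 0], [0, 0, 0, 0.3, 0, 0, 0]]
  ]
}}

```text
t: 21.7
tcp_pos: [0.5447, -0.2284, 0.0749]
tcp_rot: [180.0, -0.0, -9.7]
force: [-1.9, 0.1, 6.7]
opening: -0.002
```

Request:
{"name": "apply_moves", "arguments": {
  "series": [
    [[0, 0, 0, -1.2, 0, 0, 0], [0, 3, 3, -1.5, 0, 0, 0], [0, 5.6, 5.6, -1.2, 0, 0, 0], [0, 5.7, 5.75, -0.7, 0, 0, 0], [0, 5.7, 5.75, -0.5, 0, 0, 0], [0, 5.7, 5.75, -0.35, 0, 0, 0], [0, 5.7, 5.75, -0.25, 0, 0, 0]]
  ]
}}

```text
t: 22.58
tcp_pos: [0.5909, -0.2935, 0.077]
tcp_rot: [-180.0, 0.0, -9.7]
force: [-0.3, 0.3, 0.5]
opening: -0.001
```

Request:
{"name": "apply_moves", "arguments": {
  "series": [
    [[0, 0, 0, 0.06, 0, 0, 0], [0, 0, 0, 0.12, 0, 0, 0], [0, 0, 0, 0.18, 0, 0, 0], [0, 0, 0, 0.24, 0, 0, 0]]
  ]
}}

```text
t: 23.08
tcp_pos: [0.5911, -0.2946, 0.075]
tcp_rot: [180.0, -0.0, -9.8]
force: [-2.0, 0.9, 5.7]
opening: -0.001
```

Request:
{"name": "apply_moves", "arguments": {
  "series": [
    [[0, 0, 0, 0.06, 0, 0, 0], [0, 0, 0, 0.1, 0, 0, 0]]
  ]
}}

```text
t: 23.32
tcp_pos: [0.5913, -0.2947, 0.0744]
tcp_rot: [180.0, -0.0, -9.8]
force: [-2.8, 0.8, 8.1]
opening: 0.001
```

Request:
{"name": "apply_moves", "arguments": {
  "series": [
    [[0, 0, 0, -1.5, 0, 0, 0], [0, -5, 0, -2, 0, 0, 0], [0, -10, 0, -2, 0, 0, 0], [0, -11.4, 0, -1.2, 0, 0, 0], [0, -11.4, 0, -0.7, 0, 0, 0], [0, -11.4, 0, -0.5, 0, 0, 0], [0, -11.4, 0, -0.35, 0, 0, 0], [0, -11.4, 0, -0.25, 0, 0, 0]]
  ]
}}

```text
t: 24.32
tcp_pos: [0.4796, -0.2751, 0.0758]
tcp_rot: [-180.0, -0.0, -9.7]
force: [0.2, 0.6, -0.1]
opening: -0.001
```

Request:
{"name": "apply_moves", "arguments": {
  "series": [
    [[0, 0, 0, 0.06, 0, 0, 0], [0, 0, 0, 0.12, 0, 0, 0], [0, 0, 0, 0.18, 0, 0, 0], [0, 0, 0, 0.22, 0, 0, 0]]
  ]
}}

```text
t: 24.82
tcp_pos: [0.4788, -0.2753, 0.0742]
tcp_rot: [180.0, -0.0, -9.7]
force: [-2.5, 1.1, 6.2]
opening: -0.001
```

Third round: creeping at 3–4 mm/s.

Request:
{"name": "apply_moves", "arguments": {
  "series": [
    [[0, 0, 0, -1.2, 0, 0, 0], [0, 3, 3, -1.5, 0, 0, 0], [0, 5.6, 5.6, -1.2, 0, 0, 0], [0, 5.7, 5.75, -0.7, 0, 0, 0], [0, 5.7, 5.75, -0.35, 0, 0, 0], [0, 5.7, 5.75, -0.2, 0, 0, 0], [0, 5.7, 5.75, -0.12, 0, 0, 0]]
  ]
}}

```text
t: 25.7
tcp_pos: [0.5248, -0.3407, 0.0749]
tcp_rot: [-180.0, 0.0, -9.7]
force: [0.1, -0.1, 0.5]
opening: -0.001
```

Request:
{"name": "apply_moves", "arguments": {
  "series": [
    [[0, 0, 0, 0.05, 0, 0, 0], [0, 0, 0, 0.1, 0, 0, 0], [0, 0, 0, 0.15, 0, 0, 0], [0, 0, 0, 0.2, 0, 0, 0], [0, 0, 0, 0.24, 0, 0, 0]]
  ]
}}

```text
t: 26.32
tcp_pos: [0.5253, -0.3416, 0.0734]
tcp_rot: [180.0, -0.0, -9.7]
force: [-2.8, 1.5, 8.2]
opening: -0.005
```

Request:
{"name": "apply_moves", "arguments": {
  "series": [
    [[0, 0, 0, -1.5, 0, 0, 0], [0, 0, -5, -2, 0, 0, 0], [0, 0, -10, -2, 0, 0, 0], [0, 0, -11.5, -1.4, 0, 0, 0], [0, 0, -11.5, -0.8, 0, 0, 0], [0, 0, -11.5, -0.5, 0, 0, 0], [0, 0, -11.5, -0.35, 0, 0, 0], [0, 0, -11.5, -0.25, 0, 0, 0]]
  ]
}}

```text
t: 27.32
tcp_pos: [0.5442, -0.2298, 0.0748]
tcp_rot: [180.0, 0.0, -9.9]
force: [-1.6, -0.6, 4.3]
opening: 0.0
```

Request:
{"name": "apply_moves", "arguments": {
  "series": [
    [[0, 0, 0, 0.05, 0, 0, 0], [0, 0, 0, 0.1, 0, 0, 0], [0, 0, 0, 0.15, 0, 0, 0], [0, 0, 0, 0.18, 0, 0, 0]]
  ]
}}

```text
t: 27.82
tcp_pos: [0.5444, -0.2295, 0.074]
tcp_rot: [179.9, -0.0, -9.8]
force: [-3.7, -1.8, 7.6]
opening: -0.001
```

Request:
{"name": "apply_moves", "arguments": {
  "series": [
    [[0, 0, 0, -1.2, 0, 0, 0], [0, 3, 3, -1.5, 0, 0, 0], [0, 5.6, 5.6, -1.2, 0, 0, 0], [0, 5.7, 5.75, -0.7, 0, 0, 0], [0, 5.7, 5.75, -0.4, 0, 0, 0], [0, 5.7, 5.75, -0.25, 0, 0, 0], [0, 5.7, 5.75, -0.18, 0, 0, 0]]
  ]
}}

```text
t: 28.7
tcp_pos: [0.5908, -0.2935, 0.0751]
tcp_rot: [-180.0, 0.0, -9.7]
force: [0.4, -0.1, 0.5]
opening: -0.001
```

Request:
{"name": "apply_moves", "arguments": {
  "series": [
    [[0, 0, 0, 0.05, 0, 0, 0], [0, 0, 0, 0.1, 0, 0, 0], [0, 0, 0, 0.15, 0, 0, 0], [0, 0, 0, 0.2, 0, 0, 0]]
  ]
}}

```text
t: 29.2
tcp_pos: [0.5912, -0.2945, 0.0739]
tcp_rot: [180.0, -0.0, -9.7]
force: [-2.1, 0.7, 7.6]
opening: 0.002
```

Request:
{"name": "apply_moves", "arguments": {
  "series": [
    [[0, 0, 0, 0.04, 0, 0, 0], [0, 0, 0, 0.08, 0, 0, 0], [0, 0, 0, 0.11, 0, 0, 0]]
  ]
}}

```text
t: 29.58
tcp_pos: [0.5913, -0.2946, 0.0733]
tcp_rot: [180.0, -0.0, -9.7]
force: [-3.2, 0.3, 7.8]
opening: -0.003
```

Request:
{"name": "apply_moves", "arguments": {
  "series": [
    [[0, 0, 0, -1.5, 0, 0, 0], [0, -5, 0, -2, 0, 0, 0], [0, -10, 0, -2, 0, 0, 0], [0, -11.4, 0, -1.2, 0, 0, 0], [0, -11.4, 0, -0.7, 0, 0, 0], [0, -11.4, 0, -0.45, 0, 0, 0], [0, -11.4, 0, -0.3, 0, 0, 0], [0, -11.4, 0, -0.2, 0, 0, 0]]
  ]
}}

```text
t: 30.58
tcp_pos: [0.48, -0.2751, 0.0741]
tcp_rot: [-180.0, -0.1, -9.7]
force: [-0.5, -0.2, 5.7]
opening: -0.0
```

Request:
{"name": "apply_moves", "arguments": {
  "series": [
    [[0, 0, 0, 0.05, 0, 0, 0], [0, 0, 0, 0.1, 0, 0, 0], [0, 0, 0, 0.15, 0, 0, 0], [0, 0, 0, 0.2, 0, 0, 0]]
  ]
}}

```text
t: 31.08
tcp_pos: [0.4797, -0.2752, 0.0728]
tcp_rot: [180.0, -0.1, -9.7]
force: [-1.8, 1.2, 7.0]
opening: 0.002
```

Fourth round: creeping until the force jumps.

Request:
{"name": "apply_moves", "arguments": {
  "series": [
    [[0, 0, 0, -1.2, 0, 0, 0], [0, 3, 3, -1.5, 0, 0, 0], [0, 5.6, 5.6, -1.2, 0, 0, 0], [0, 5.7, 5.75, -0.7, 0, 0, 0], [0, 5.6, 5.75, -0.35, 0, 0, 0], [0, 5.6, 5.75, -0.2, 0, 0, 0], [0, 5.6, 5.75, -0.12, 0, 0, 0]]
  ]
}}

```text
t: 31.95
tcp_pos: [0.5237, -0.3404, 0.0731]
tcp_rot: [-180.0, 0.0, -9.7]
force: [-2.2, 1.6, 3.1]
opening: -0.001
```

Request:
{"name": "apply_moves", "arguments": {
  "series": [
    [[0, 0, 0, 0.05, 0, 0, 0], [0, 0, 0, 0.1, 0, 0, 0], [0, 0, 0, 0.15, 0, 0, 0], [0, 0, 0, 0.2, 0, 0, 0]]
  ]
}}

```text
t: 32.45
tcp_pos: [0.524, -0.3407, 0.0724]
tcp_rot: [-180.0, 0.0, -9.7]
force: [-6.0, 4.4, 12.1]
opening: -0.001
```

Request:
{"name": "apply_moves", "arguments": {
  "series": [
    [[0, 0, 0, 0.04, 0, 0, 0], [0, 0, 0, 0.08, 0, 0, 0]]
  ]
}}

```text
t: 32.7
tcp_pos: [0.524, -0.3406, 0.0722]
tcp_rot: [180.0, 0.1, -9.7]
force: [-6.1, 4.2, 16.9]
opening: -0.002
```

Request:
{"name": "apply_moves", "arguments": {
  "series": [
    [[0, 0, 0, -1.2, 0, 0, 0], [0, 0, -5, -2, 0, 0, 0], [0, 0, -10, -2, 0, 0, 0], [0, 0, -11.5, -1.4, 0, 0, 0], [0, 0, -11.5, -0.8, 0, 0, 0], [0, 0, -11.5, -0.6, 0, 0, 0], [0, 0, -11.5, -0.5, 0, 0, 0], [0, 0, -11.5, -0.4, 0, 0, 0]]
  ]
}}

```text
t: 33.7
tcp_pos: [0.5433, -0.2295, 0.0742]
tcp_rot: [180.0, 0.0, -9.9]
force: [-0.2, -0.5, -0.9]
opening: -0.0
```

Request:
{"name": "apply_moves", "arguments": {
  "series": [
    [[0, 0, 0, 0.05, 0, 0, 0], [0, 0, 0, 0.1, 0, 0, 0], [0, 0, 0, 0.15, 0, 0, 0], [0, 0, 0, 0.2, 0, 0, 0]]
  ]
}}

```text
t: 34.2
tcp_pos: [0.5436, -0.2286, 0.0731]
tcp_rot: [179.9, -0.0, -9.8]
force: [-2.9, -0.2, 6.9]
opening: 0.0
```

Request:
{"name": "apply_moves", "arguments": {
  "series": [
    [[0, 0, 0, 0.05, 0, 0, 0], [0, 0, 0, 0.1, 0, 0, 0]]
  ]
}}

```text
t: 34.45
tcp_pos: [0.5437, -0.2284, 0.0723]
tcp_rot: [179.9, -0.0, -9.8]
force: [-4.3, -0.4, 9.7]
opening: -0.002
```

Request:
{"name": "apply_moves", "arguments": {
  "series": [
    [[0, 0, 0, 0.04, 0, 0, 0], [0, 0, 0, 0.07, 0, 0, 0]]
  ]
}}

```text
t: 34.7
tcp_pos: [0.5438, -0.2284, 0.0722]
tcp_rot: [179.9, -0.0, -9.8]
force: [-5.5, 0.6, 14.7]
opening: -0.003
```

Request:
{"name": "apply_moves", "arguments": {
  "series": [
    [[0, 0, 0, -1.2, 0, 0, 0], [0, 3, 3, -1.5, 0, 0, 0], [0, 5.6, 5.6, -1.2, 0, 0, 0], [0, 5.7, 5.75, -0.8, 0, 0, 0], [0, 5.7, 5.75, -0.5, 0, 0, 0], [0, 5.7, 5.75, -0.35, 0, 0, 0], [0, 5.7, 5.75, -0.28, 0, 0, 0]]
  ]
}}

```text
t: 35.58
tcp_pos: [0.5898, -0.2933, 0.0734]
tcp_rot: [-180.0, 0.0, -9.7]
force: [0.7, -1.2, -0.1]
opening: 0.002
```

Request:
{"name": "apply_moves", "arguments": {
  "series": [
    [[0, 0, 0, 0.05, 0, 0, 0], [0, 0, 0, 0.1, 0, 0, 0], [0, 0, 0, 0.15, 0, 0, 0], [0, 0, 0, 0.2, 0, 0, 0]]
  ]
}}

```text
t: 36.08
tcp_pos: [0.5902, -0.2942, 0.0724]
tcp_rot: [180.0, -0.0, -9.7]
force: [-3.0, 2.1, 8.5]
opening: -0.0
```

Request:
{"name": "apply_moves", "arguments": {
  "series": [
    [[0, 0, 0, 0.04, 0, 0, 0], [0, 0, 0, 0.08, 0, 0, 0]]
  ]
}}

```text
t: 36.33
tcp_pos: [0.5902, -0.2943, 0.0722]
tcp_rot: [180.0, -0.0, -9.7]
force: [-4.1, 2.4, 12.5]
opening: 0.004
```

Request:
{"name": "apply_moves", "arguments": {
  "series": [
    [[0, 0, 0, -1.5, 0, 0, 0], [0, -5, 0, -2, 0, 0, 0], [0, -10, 0, -2, 0, 0, 0], [0, -11.3, 0, -1.2, 0, 0, 0], [0, -11.3, 0, -0.7, 0, 0, 0], [0, -11.3, 0, -0.5, 0, 0, 0], [0, -11.3, 0, -0.4, 0, 0, 0], [0, -11.3, 0, -0.3, 0, 0, 0]]
  ]
}}

```text
t: 37.33
tcp_pos: [0.4796, -0.2751, 0.0735]
tcp_rot: [-180.0, -0.0, -9.7]
force: [0.5, -0.3, 0.1]
opening: -0.002
```

Request:
{"name": "apply_moves", "arguments": {
  "series": [
    [[0, 0, 0, 0.05, 0, 0, 0], [0, 0, 0, 0.1, 0, 0, 0], [0, 0, 0, 0.15, 0, 0, 0]]
  ]
}}

```text
t: 37.7
tcp_pos: [0.4788, -0.2753, 0.0724]
tcp_rot: [180.0, -0.0, -9.7]
force: [-1.7, -0.2, 5.8]
opening: 0.002
```

Request:
{"name": "apply_moves", "arguments": {
  "series": [
    [[0, 0, 0, 0.05, 0, 0, 0], [0, 0, 0, 0.1, 0, 0, 0]]
  ]
}}

```text
t: 37.95
tcp_pos: [0.4788, -0.2753, 0.0721]
tcp_rot: [180.0, -0.0, -9.7]
force: [-3.9, 1.8, 13.8]
opening: 0.005
```

All four sides hit hard at TCP z ≈ 0.0722, i.e. flange top ≈ 0.047. Going back to A to recheck and prove it.

Request:
{"name": "apply_moves", "arguments": {
  "series": [
    [[0, 0, 0, -1.2, 0, 0, 0], [0, 3, 3, -1.5, 0, 0, 0], [0, 5.6, 5.6, -1.2, 0, 0, 0], [0, 5.7, 5.7, -0.7, 0, 0, 0], [0, 5.7, 5.7, -0.35, 0, 0, 0], [0, 5.7, 5.7, -0.25, 0, 0, 0], [0, 5.7, 5.7, -0.2, 0, 0, 0]]
  ]
}}

```text
t: 38.83
tcp_pos: [0.5249, -0.3402, 0.0732]
tcp_rot: [-180.0, 0.0, -9.7]
force: [0.4, 0.3, 0.0]
opening: 0.001
```

Run:
```python
from h import *
plan((.535,-.285,.1))
f=optics.grab_frame("side"); cv2.imwrite("pics/s10.png",cv2.resize(f["color"][120:210,245:385],None,fx=5.7,fy=5.7,interpolation=cv2.INTER_CUBIC))
f=optics.grab_frame("scene"); cv2.imwrite("pics/sc10.png",cv2.resize(f["color"][190:290,280:410],None,fx=6,fy=6,interpolation=cv2.INTER_CUBIC))
```

```text
t 38.83 pos [ 0.5249 -0.3402  0.0732] rot [-1.7998e+02  2.0000e-02 -9.6900e+00] F [0.38 0.34 0.  ] T [ 0.01 -0.04 -0.  ] op 0.001
  move cm [ 0.06 -5.61 -2.68] rv [-0.0004  0.0004 -0.    ]
```

View pics/sc10.png

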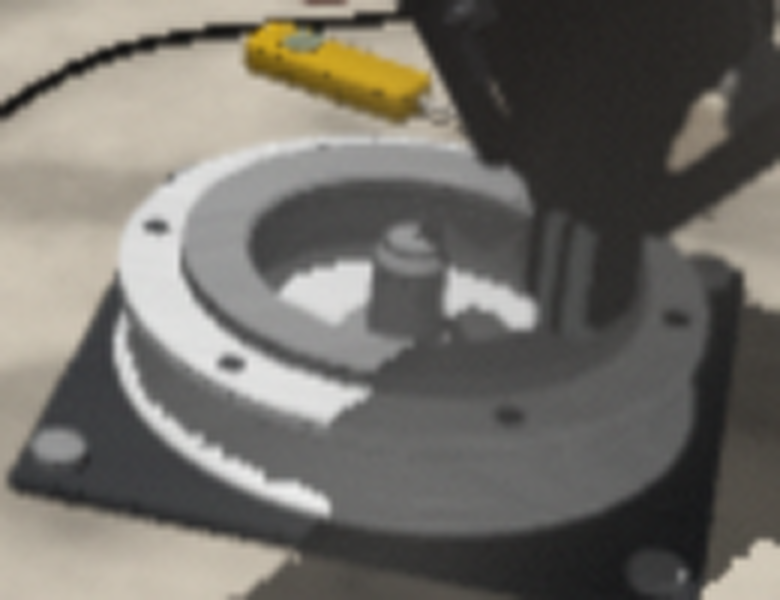

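View pics/s10.png

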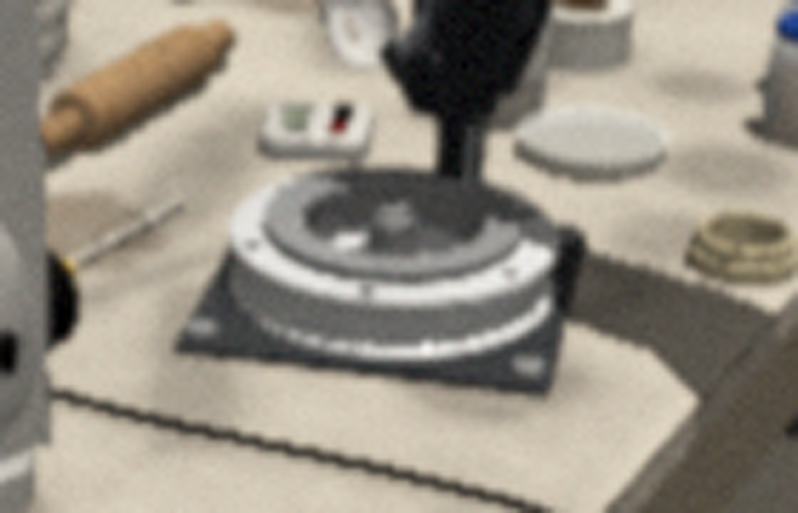

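The flange lies on the hub face all round, with no gap visible at the near rim (200–400, 290–380 in the scene crop). Now the gentle proof push at A.

Request:
{"name": "apply_moves", "arguments": {
  "series": [
    [[0, 0, 0, 0.04, 0, 0, 0], [0, 0, 0, 0.08, 0, 0, 0], [0, 0, 0, 0.12, 0, 0, 0], [0, 0, 0, 0.16, 0, 0, 0], [0, 0, 0, 0.2, 0, 0, 0]]
  ]
}}

```text
t: 39.55
tcp_pos: [0.5253, -0.3413, 0.0722]
tcp_rot: [180.0, -0.0, -9.8]
force: [-4.1, 1.6, 11.2]
opening: 0.001
```

Request:
{"name": "apply_moves", "arguments": {
  "series": [
    [[0, 0, 0, 0.03, 0, 0, 0], [0, 0, 0, 0.05, 0, 0, 0], [0, 0, 0, 0.05, 0, 0, 0]]
  ]
}}

```text
t: 39.92
tcp_pos: [0.5253, -0.3412, 0.0721]
tcp_rot: [180.0, -0.0, -9.8]
force: [-3.8, 2.5, 11.8]
opening: 0.001
```

Request:
{"name": "apply_moves", "arguments": {
  "series": [
    [[0, 0, 0, 0.03, 0, 0, 0], [0, 0, 0, 0.05, 0, 0, 0], [0, 0, 0, 0.05, 0, 0, 0]]
  ]
}}

```text
t: 40.3
tcp_pos: [0.5254, -0.3412, 0.0721]
tcp_rot: [179.9, -0.0, -9.8]
force: [-5.8, 2.3, 15.2]
opening: -0.002
```

Request:
{"name": "apply_moves", "arguments": {
  "series": [
    [[0, 0, 0, 0.02, 0, 0, 0], [0, 0, 0, 0.04, 0, 0, 0], [0, 0, 0, 0.04, 0, 0, 0]]
  ]
}}

```text
t: 40.67
tcp_pos: [0.5253, -0.3412, 0.0721]
tcp_rot: [179.9, 0.0, -9.8]
force: [-6.4, 2.5, 18.2]
opening: 0.002
```

Request:
{"name": "apply_moves", "arguments": {
  "series": [
    [[0, 0, 0, 0.02, 0, 0, 0], [0, 0, 0, 0.04, 0, 0, 0], [0, 0, 0, 0.05, 0, 0, 0], [0, 0, 0, 0.05, 0, 0, 0]]
  ]
}}

```text
t: 41.18
tcp_pos: [0.5254, -0.3412, 0.0721]
tcp_rot: [179.9, 0.0, -9.8]
force: [-8.1, 3.2, 20.5]
opening: -0.001
```

The proof at A is 20.5 N vertical (about 22 N total) and hard. Now checking that B didn't rise.

Request:
{"name": "apply_moves", "arguments": {
  "series": [
    [[0, 0, 0, -1.2, 0, 0, 0], [0, 0, -5, -2, 0, 0, 0], [0, 0, -10, -2, 0, 0, 0], [0, 0, -11.4, -1.4, 0, 0, 0], [0, 0, -11.4, -0.9, 0, 0, 0], [0, 0, -11.4, -0.7, 0, 0, 0], [0, 0, -11.4, -0.55, 0, 0, 0], [0, 0, -11.4, -0.45, 0, 0, 0]]
  ]
}}

```text
t: 42.18
tcp_pos: [0.5442, -0.2301, 0.0735]
tcp_rot: [180.0, 0.0, -9.9]
force: [0.1, -0.1, -0.2]
opening: 0.001
```

Request:
{"name": "apply_moves", "arguments": {
  "series": [
    [[0, 0, 0, 0.05, 0, 0, 0], [0, 0, 0, 0.1, 0, 0, 0], [0, 0, 0, 0.15, 0, 0, 0]]
  ]
}}

```text
t: 42.55
tcp_pos: [0.5446, -0.2288, 0.0723]
tcp_rot: [180.0, -0.0, -9.7]
force: [-0.8, -0.4, 3.3]
opening: -0.003
```

Request:
{"name": "apply_moves", "arguments": {
  "series": [
    [[0, 0, 0, 0.04, 0, 0, 0], [0, 0, 0, 0.08, 0, 0, 0], [0, 0, 0, 0.12, 0, 0, 0]]
  ]
}}

```text
t: 42.92
tcp_pos: [0.5446, -0.2288, 0.0721]
tcp_rot: [180.0, -0.0, -9.7]
force: [-3.7, 0.7, 12.2]
opening: -0.0
```

Request:
{"name": "apply_moves", "arguments": {
  "series": [
    [[0, 0, 0, 0.03, 0, 0, 0], [0, 0, 0, 0.06, 0, 0, 0], [0, 0, 0, 0.08, 0, 0, 0], [0, 0, 0, 0.08, 0, 0, 0]]
  ]
}}

```text
t: 43.42
tcp_pos: [0.5446, -0.2288, 0.0721]
tcp_rot: [179.9, -0.0, -9.7]
force: [-5.7, 1.2, 15.7]
opening: 0.002
```

Request:
{"name": "apply_moves", "arguments": {
  "series": [
    [[0, 0, 0, 0.03, 0, 0, 0], [0, 0, 0, 0.05, 0, 0, 0], [0, 0, 0, 0.05, 0, 0, 0]]
  ]
}}

```text
t: 43.8
tcp_pos: [0.5446, -0.2288, 0.0721]
tcp_rot: [179.9, -0.0, -9.7]
force: [-7.3, 1.8, 19.5]
opening: -0.0
```

Request:
{"name": "apply_moves", "arguments": {
  "series": [
    [[0, 0, 0, 0.02, 0, 0, 0], [0, 0, 0, 0.04, 0, 0, 0], [0, 0, 0, 0.04, 0, 0, 0]]
  ]
}}

```text
t: 44.18
tcp_pos: [0.5447, -0.2288, 0.072]
tcp_rot: [179.9, -0.0, -9.7]
force: [-8.3, 1.9, 22.5]
opening: -0.0
```

Request:
{"name": "apply_moves", "arguments": {
  "series": [
    [[0, 0, 0, -0.5, 0, 0, 0], [0, 0, 0, -2, 0, 0, 0], [0, -4, 3, -6, 0, 0, 0], [0, -8, 3, -10, 0, 0, 0], [0, -8, 3, -10, 0, 0, 0], [0, -8, 3, -10, 0, 0, 0], [0, -8, 3, -10, 0, 0, 0]]
  ]
}}

```text
t: 45.05
tcp_pos: [0.4611, -0.2443, 0.1686]
tcp_rot: [-179.9, 0.0, -9.7]
force: [0.6, 0.2, -0.2]
opening: -0.003
```

Run:
```python
from h import *
o=telemetry.get_obs();print(o["t"],o["tcp_pos"],o["force"])
f=optics.grab_frame("wrist");s=1.56
im=f["color"].copy()
for c,r,col in(((.535,-.2847,.047),.068,(0,0,255)),((.535,-.2847,.047),.0475,(0,0,255)),((.535,-.2847,.04),.086,(0,255,0))):
    cv2.polylines(im,[np.round(proj(f,circ(c,r))).astype(int).reshape(-1,1,2)],True,col,1)
cv2.imwrite("pics/w11.png",cv2.resize(im,None,fx=1.5,fy=1.5))
f=optics.grab_frame("scene"); cv2.imwrite("pics/sc11.png",cv2.resize(f["color"][170:290,270:430],None,fx=4.9,fy=4.9,interpolation=cv2.INTER_CUBIC)); cv2.imwrite("pics/sc11f.png",f["color"])
```

```text
45.05 [ 0.46108462 -0.24434755  0.16857516] [ 0.59078856  0.15599989 -0.24567734]
```

View pics/w11.png

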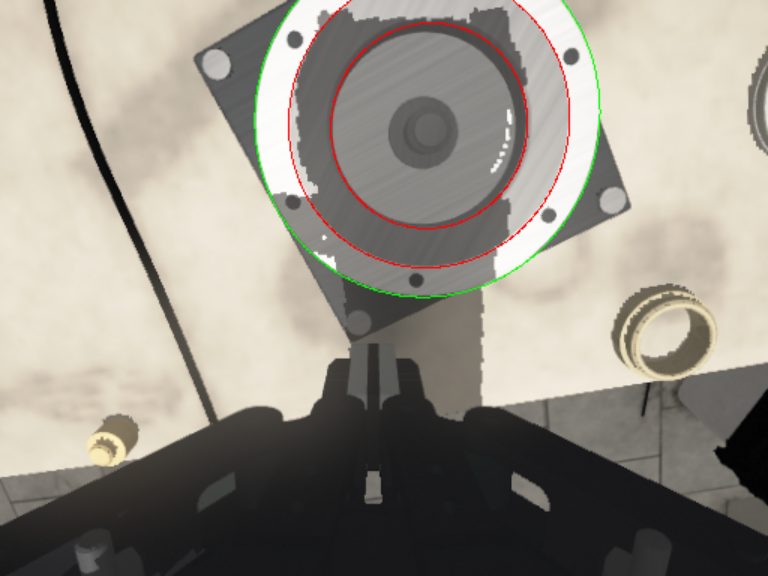

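View pics/sc11.png

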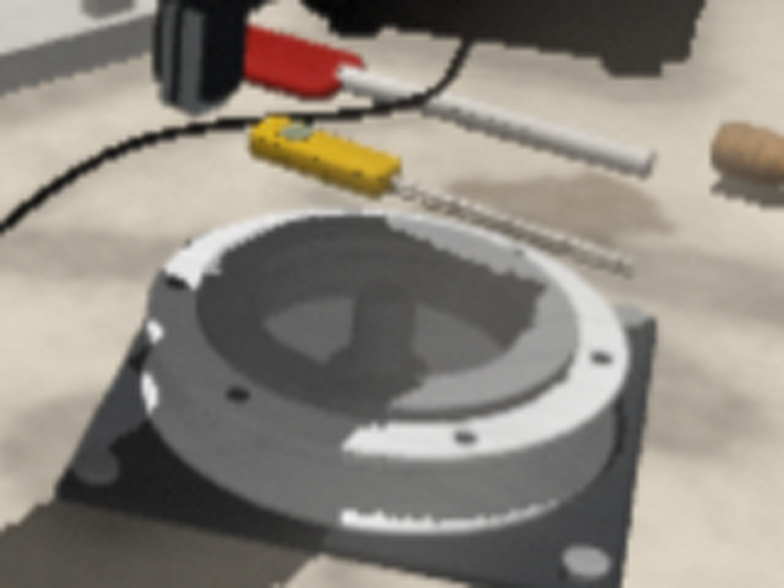

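View pics/sc11f.png

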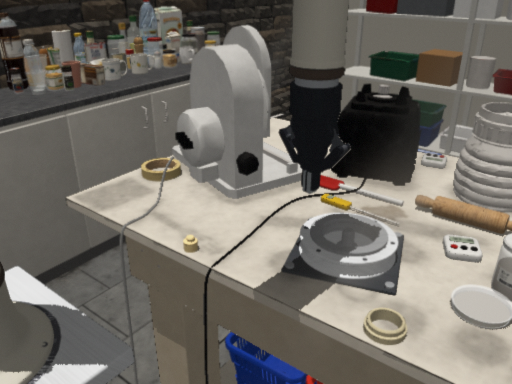

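The overlay of a fully seated cup matches in the wrist view, the thermometer and weight haven't moved, and the arm is clear.

```bash
python3 -c "
from cell import order
print(order.sign_off())"
```

```text
the job is handed in; nothing more can be done
None
```

The cup is seated in the hub, flange on the face all round by my checks. I handed the job in at about 45 s of the 72 s allowed; the sign-off reports no verdict.

**Placing:** I pinched the cup by the flange, set it on the studs within about 1 mm of the hub's axis by the picture overlay, and let go.

**Driving in:** I tapped it down over four rounds with the closed fingertips, alternating between opposite sides at four points. All four points ended hard at TCP z ≈ 0.072 m, which puts the flange top at about 0.047 m, the home height.

**Proof pushes:**

| Side | Vertical force (N) | Total force (N) | Movement under the push |
|---|---|---|---|
| First side | 20.5 | about 22 | none seen |
| Opposite side | 22.5 | about 24 | about 0.1 mm |

- **Force limit:** No reading passed 24 N, but force is only reported at the end of each move, so I did not see the values in between.
- **The other two points:** I checked these only to about 13 N and did not push them again after the proof pushes.
- **Last pictures:** The drawn outline of a fully seated cup matched the wrist view, with no gap visible. The thermometer and brass weight looked unmoved, and the arm was clear and touching nothing.
- **Disagreements:** None of the checks failed or disagreed beyond about 1 mm.

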